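Raise the detector arm and bring the sample out

TASK

The sample under the detector is due to be changed. Push the counterweighted detector arm up past its balance point so that it tips back and stays raised on its back stop by itself, without flinging it; then push the sample slide out from under it, all the way to its end stop. Use only light pushes of the fingers, grip and lift nothing, do not touch the sample, which stays seated in its nest, and leave the dust cap, driver and jar where they are.

Things in the scene. Friction and masses are not known exactly. Their poses are not given: they have to be found in the camera images.
- station: measuring station, fixed: black drilled base plate 340 (x) x 360 (y) x 15 mm. Origin: centre of its underside, on the bench. x points from the arm's free end to the hinge (away from the robot, within 25 degrees), y left, z up. In its frame: 40 mm square hinge column at x 110, y 0 mm, its brackets reach 77 mm ahead and 50 mm behind; slide bed at x -85 to -15, y -70 to 165, up to 31 mm high
- hinge_axis (a point): point of the arm's level hinge axis (along station y) in the arm's middle plane, 120 mm above the bench
- swing_arm: hinged detector arm with all it carries (1 kg, nearly balanced); origin on the hinge axis. At tilt 0 its 26 x 14 mm bar is level and points from the hinge along station -x; a tail rod rises 125 mm from the hinge, leaning 21 degrees back, with a steel counterweight 50 mm across, 35 mm long, centred 97 mm from the hinge
- lift_bar (a point): middle of the lift bar at the arm's free end: plain round crossbar 14 mm thick, 100 mm long, along station y, 240 mm from the hinge axis, level with it (120 mm above the bench) at tilt 0. A 10 mm stem joins it to the collar, 43 mm behind; free space below. Push it from below: first up, then ever more away from the robot, on its circle round the hinge
- tilt (a joint): arm angle (rad): 0 = down on its front screw, grows as the free end rises, 1.745 = on the back stop. Lifting takes about 2 N at the lift bar, less towards the balance point between 0.6 and 0.9 rad; beyond it the arm goes on by its own weight to the back stop in a few seconds (damped hinge, 0.35 N m s/rad); short of it, it sinks back
- slide (a joint): travel of the sample slide (m): 0 = sample under the detector, grows towards station +y, 0.090 = end stop. Friction about 2.5 N; stays where left. While the hood is down it would catch the sample, so the arm goes up first
- push_plate (a point): middle of the outer (-y) face of the finger plate, 57 mm above the bench, moving with the slide; push it along station +y. Its outer side is free for 55 mm over the base plate. It lies 56 mm to the -y side of the nest's centre and 10 mm nearer the robot (station -x)
- nest (a point): centre of the floor of the sample's round nest, 35 mm above the bench, moving with the slide; nest 51 mm across, 4 mm deep, in the slide's plate 90 (x) x 100 (y) mm, its top 39 mm above the bench
- sample: the calibration sample, a loose white ceramic disc 50 mm across and 10 mm thick, seated in the nest and standing 6 mm out of it; origin at the centre of its underside.
- dust_cap: white round dust cap, 52 mm across and 18 mm high, loose on the base plate near its front left corner; leave alone. Origin: centre of its underside.
- driver: screwdriver 150 mm long, lying on the base plate right of the column; leave alone.
- jar: small amber glass jar, 40 mm across and 60 mm high, on the base plate left of the column; leave alone. Origin: centre of its underside.
- case: open blue sample case 220 x 260 x 45 mm with its lid leaning back to about 240 mm height, fixed on the bench to one side; leave alone. Origin: centre of its underside.
- meter: cream bench meter 200 x 220 x 92 mm, fixed on the bench to the other side; leave alone. Origin: centre of its underside.
- detector_mid (a point): middle of the detector on the arm, 160 mm from the hinge axis: upright barrel 48 mm across, collar 60 mm across, from 65 mm above this point to 78 mm below it, ending in a black hood 72 mm across, open below, which comes down around the sample
- finger_plate: the slide's upright aluminium finger plate, 70 mm wide (station x), 6 mm thick (y), from 27 to 79 mm above the bench, fixed to the slide; origin: middle of its lower edge

How it is judged:
By the outcome, as a careful person would: the job done as asked, in the order asked, and still so for the second after the job is handed in, with the robot touching nothing.
It also fails if it takes over 48 s, if anything falls off the work surface, if the arm or the gripper's body presses on something with over 40 N, if the wrist force passes 120 N, or if a joint passes its speed limit or range.

ROBOT

A 6-joint arm with a two-finger parallel gripper is mounted at the origin on the work surface. World frame = base frame: x ahead of the robot, y to its left, z up, the work surface at z = 0. Lengths are in mm, angles in rad, forces in N, time in s.
With the tool pointing down it reaches from about 350 to 875 mm from the base axis. Payload 4.2 kg.
Tool frame: the origin (TCP) lies at the very end of the fingers, on their centre line; the grasp point (between the pads) lies arm.grip_depth behind it (arm.grip_depth is the distance from the TCP to the grasp point, in mm); x points along the fingers, y is the direction in which the jaws open and shut, and the axes are right-handed (so a half turn about x gives the same grasp; the last joint's range is limited). The gripper opens to 85 mm and grips with 20 to 120 N. Pads are 22 mm wide; open, the fingers measure 114 mm over their backs; the gripper's body (76 mm by 85 mm) begins 54 mm behind the grasp point. The pads swing forward as they close: fully open they stand 13 mm farther back than shut.
Start: joints at [1.37, 0.385, 0.008, 0, -1.194, -0.259], TCP at [277.322, 560.082, 231.312] pointing down, gripper open.
Joint ranges: [-3.14, 3.14], [-1.21, 2.06], [-1.07, 1.41], [-3.16, 2.05], [-2.99, -0.16], [-3.1, 3.1]. Speed limits (rad/s): [2.79, 2.79, 3.14, 3.14, 3.14, 3.14].

INTERFACE

Orientations are given as a unit quaternion [x, y, z, w].
In Python, from bench import arm, get_image, models gives the robot as it stands.
- The arm moves only by the tool arm_command, never from a script. Its argument "rows" is a list of rows, each an object of numbers: "dx", "dy", "dz": the shift along the tool's x, y, z in m; "wx", "wy", "wz": the turn, a rotation vector about the tool's x, y, z in degrees; "gripper": the closure, from -1 (fully open) to 1 (shut). A call has exactly 8 rows; each row is the pose to reach, as a shift and turn from the pose measured when the call began, along the tool's axes at that moment; what a row does not reach only later rows make up. A row lasts 1/10 s, in which the tool goes at most 50 mm and 8.59 degrees, less where a joint would pass 70% of its speed; a pose out of reach is approached as far as the arm can. A call with a gripper value outside its range is refused whole. The fingers move at their own pace and stop on an object; the grip force is fixed at half the most. Time passes only in rows, so rows that repeat a pose let the fingers close, or fill a call up. It gives the time, the measured TCP pose, the force and the opening at its end, in the units of the state.
- arm.read_state(): the state, without advancing time (a new reading comes with each control period).
- get_image(name): name is "side" or "top"; returns a dict with "img" (480x640x3 uint8, red, green, blue), "K" (3x3 intrinsics, pixels), "k1" (the pictures are not rectified: a ray, as slopes to the right and down, at radius r is drawn at 1 + k1 r^2 times it, then the intrinsics apply), "rvec" (rotation vector, rad) and "tvec" (3), from world to camera coordinates, as OpenCV has them. Camera axes: x right, y down, z forward; pixel columns grow to the right and rows downward; lengths in mm; the calibration is good to about 2 mm. A picture is of the moment at which its call begins. There is no depth.
- arm.job_done(): hands the job in, once; it reports no verdict.
Trained networks look in the newest picture that a camera, given by its name, has taken for a name from the list of things; names that differ only in an ending like _2 or _b are one class to them, and where a whole thing is asked for, a point or a joint stands for the part that bears it (a point fixed in the world has none). Each returns a list of dicts, best first, with "conf" (0 to 1); they miss things now and then, are a little off and sometimes report something else, mostly with a low value. They report only what shows in the picture. A call takes as long as a camera call.
- models.cut_out(camera, query): "mask" (480x640 bool, what is visible of it) and "extent" ([left, top, right, bottom] in pixels, round what is visible of it).
The state is a dict: "clock": time; "joints": joint angles; "joint_vel": joint speeds; "joint_efforts": joint torques, N m; "position": TCP position; "ee_rot": TCP orientation; "contact_force": force on the tool from outside, world axes, zero at the start; "wrist_torque": the same for the moment, N m; "gripper_width": finger opening in mm.
Only numpy, scipy, OpenCV 4.12 (cv2) and the standard library are available. Lean on these libraries where they do the work, as an engineer would, in place of code of your own. Each camera call takes 0.05 s, during which the arm holds its last target.

## Working session

There is one attempt and no reset: what is moved stays moved. The work goes in short steps, Python scripts to look and compute and a tool call to move; the robot and the scene stay as the last step left them, time stands still between calls to the robot, and variables do not carry over. Pictures are saved under pics/ and viewed, and the job is handed in when it is done.

Besides the shell and the picture viewer there is one more tool, called as name(argument=value, ...) on one line, values as JSON. arm_command: Moves the arm, as the interface text tells. Its arguments: {"type":"object","properties":{"rows":{"type":"array"}},"required":["rows"]}

```bash
ls; mkdir -p pics
python3 - <<'E'
from bench import arm,get_image,models
import cv2,json
print(arm.read_state(), arm.grip_depth)
for n in("side","top"):
    d=get_image(n); cv2.imwrite(f"pics/{n}0.png",d["img"][:,:,::-1]); print(n,d["K"],d["k1"],d["rvec"],d["tvec"])
E
```

```text
pics
{'clock': 0.0, 'joints': array([ 1.36957862e+00,  3.85550361e-01,  6.60176030e-03, -4.93788168e-04,
       -1.19396797e+00, -2.58611626e-01]), 'joint_vel': array([-0.00113431,  0.00069282, -0.00067444, -0.0006876 , -0.00187715,
       -0.00101727]), 'joint_efforts': array([ 7.93078857e-05, -3.92288625e+01,  1.88390905e+01,  4.18587148e+00,
       -4.71942229e-03, -2.89868396e-08]), 'position': array([277.09020446, 559.56598312, 230.21666232]), 'ee_rot': array([-0.68834409,  0.16196229,  0.68862546,  0.16045436]), 'contact_force': array([-0.44542128, -0.84676207, -0.40448388]), 'wrist_torque': array([-0.00663105, -0.01165239,  0.03962069]), 'gripper_width': 85.22454047720798} 18.700000000000003
side [[490.68915155   0.         318.02032547]
 [  0.         490.68915155 243.37322043]
 [  0.           0.           1.        ]] -0.1231317309499062 [ 2.16582056 -0.35906778  0.16811174] [-597.98200548  191.33071864 1327.43279072]
top [[581.721794     0.         308.76238334]
 [  0.         581.721794   234.74995801]
 [  0.           0.           1.        ]] 0.0038363130812137623 [ 2.16112754 -2.15952771  0.1151226 ] [  19.65964893  638.29086223 1561.58476238]
```

View pics/side0.png

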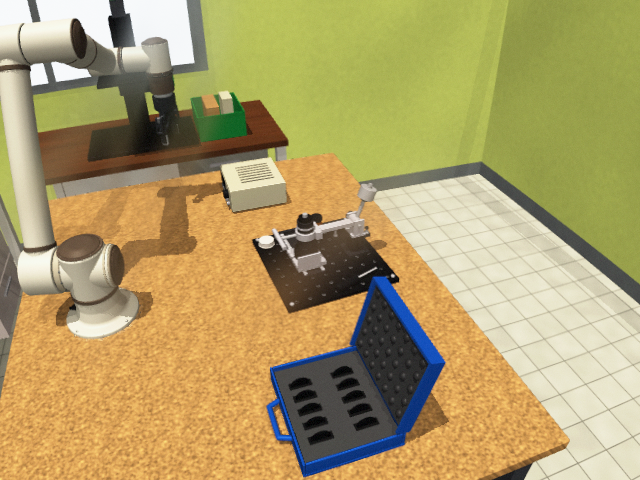

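View pics/top0.png

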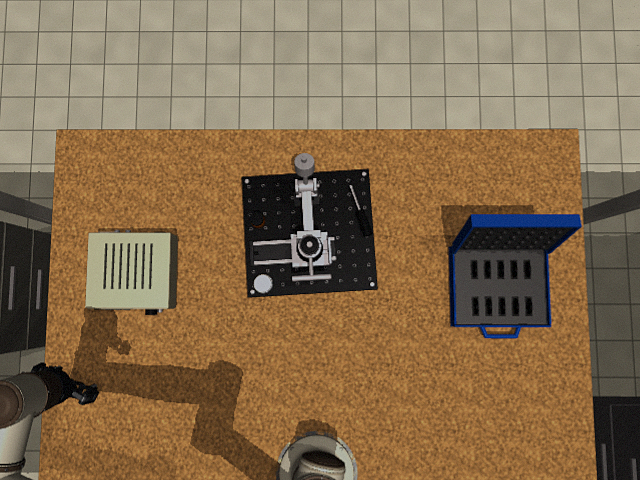

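The side view shows the station at about (325,260), with the arm down and the lift bar at about (283,243). The top view shows the base plate with corners near (243,177), (368,169), (378,290) and (248,297). The lift bar is at (312,277) and the finger plate at (332,250).

```bash
cat > h.py <<'E'
import numpy as np,cv2
from bench import arm,get_image,models
from scipy.optimize import least_squares
def dist(d): return np.array([d["k1"],0,0,0,0.])
def proj(d,P): return cv2.projectPoints(np.array(P,float).reshape(-1,1,3),d["rvec"],d["tvec"],d["K"],dist(d))[0].reshape(-1,2)
def back(d,uv,z):
    n=cv2.undistortPoints(np.array(uv,float).reshape(-1,1,2),d["K"],dist(d)).reshape(-1,2)
    R=cv2.Rodrigues(d["rvec"])[0];c=-R.T@np.array(d["tvec"]).ravel()
    r=np.c_[n,np.ones(len(n))]@R
    return c+r*((z-c[2])/r[:,2])[:,None]
def S(p,P):
    x,y,a=p; c,s=np.cos(a),np.sin(a); P=np.array(P,float).reshape(-1,3)
    return np.c_[x+c*P[:,0]-s*P[:,1],y+s*P[:,0]+c*P[:,1],P[:,2]]
E
python3 - <<'E'
from h import *
im={n:get_image(n) for n in("side","top")}
for n in im:
  for q in["station","lift_bar","push_plate","finger_plate","swing_arm","dust_cap","jar","sample","hinge_axis","detector_mid","nest"]:
    for r in models.cut_out(n,q)[:2]:
        m=r["mask"]; ys,xs=np.nonzero(m)
        print(n,q,round(r["conf"],2),np.round(r["extent"]),m.sum(),(xs.mean().round(1),ys.mean().round(1)))
        if q=="station" and r["conf"]>.5:
            h=cv2.convexHull(np.c_[xs,ys].astype(np.int32)); 
            print(cv2.approxPolyDP(h,6,True).reshape(-1,2).tolist())
    
d=im["top"];c=[[243,177],[368,169],[378,290],[248,297]]
W=back(d,c,15);print(W.round(1))
M=np.array([[170,180,15],[170,-180,15],[-170,-180,15],[-170,180,15]])
f=least_squares(lambda p:(S(p,M)-W)[:,:2].ravel(),[500,0,0]);print(f.x,f.fun.round(1))
np.save("p0.npy",f.x)
for n in im:
    cv2.imwrite(f"pics/{n}1.png",cv2.resize(im[n]["img"][130:310,220:400] if n=="top" else im[n]["img"][170:320,230:410],None,fx=4,fy=4 if n=="side" else 3.3,interpolation=cv2.INTER_CUBIC)[:,:,::-1])
E
```

```text
side station 0.56 [258. 186. 400. 310.] 8548 (np.float64(323.4), np.float64(258.3))
[[398, 281], [290, 312], [254, 241], [370, 184]]
side station 0.16 [271. 181. 377. 260.] 1534 (np.float64(320.7), np.float64(226.0))
side lift_bar 0.77 [273. 185. 376. 259.] 1658 (np.float64(321.5), np.float64(225.1))
side push_plate 0.61 [292. 250. 329. 274.] 495 (np.float64(306.9), np.float64(260.6))
side push_plate 0.24 [315. 214. 321. 224.] 76 (np.float64(317.5), np.float64(218.3))
side finger_plate 0.68 [300. 253. 320. 273.] 363 (np.float64(309.6), np.float64(261.5))
side swing_arm 0.82 [272. 181. 378. 257.] 1610 (np.float64(320.7), np.float64(226.2))
side dust_cap 0.74 [272. 183. 378. 256.] 1489 (np.float64(319.7), np.float64(226.6))
side dust_cap 0.69 [260. 239. 275. 247.] 164 (np.float64(266.3), np.float64(241.9))
side sample 0.36 [336. 274. 360. 292.] 185 (np.float64(347.3), np.float64(282.6))
side hinge_axis 0.62 [254. 185. 397. 312.] 8478 (np.float64(323.0), np.float64(257.9))
side detector_mid 0.67 [273. 182. 378. 259.] 1660 (np.float64(321.1), np.float64(226.0))
side nest 0.67 [288. 249. 
[... 819 characters left out ...]
np.float64(282.8))
top jar 0.69 [248. 211. 263. 225.] 166 (np.float64(256.7), np.float64(219.7))
top sample 0.72 [238. 154. 378. 296.] 15417 (np.float64(308.5), np.float64(230.6))
top hinge_axis 0.79 [239. 154. 379. 299.] 15273 (np.float64(308.5), np.float64(230.7))
top detector_mid 0.94 [294. 155. 328. 282.] 1887 (np.float64(307.2), np.float64(223.9))
top nest 0.68 [294. 234. 333. 265.] 563 (np.float64(313.4), np.float64(252.8))
top nest 0.38 [241. 151. 376. 298.] 15502 (np.float64(308.6), np.float64(230.4))
[[ 804.3  205.7   15. ]
 [ 827.1 -146.4   15. ]
 [ 487.8 -170.4   15. ]
 [ 468.2  187.3   15. ]]
[6.46859809e+02 1.90343171e+01 6.10781883e-02] [ 1.3  3.4  0.4 -3.8  0.4 -0.6 -2.1  1.1]
```

Run:
```python
from h import *
p=np.load("p0.npy")
pts=[[a,b,15] for a,b in((170,180),(170,-180),(-170,-180),(-170,180))]+[[-130,y,120] for y in(-50,0,50)]+[[110,0,120]]
print(S(p,pts).round(1))
for n in("side","top"):
    d=get_image(n)
    o,f=((220,130),4) if n=="top" else((230,170),4)
    k=cv2.resize(d["img"][o[1]:o[1]+(180 if n=="top" else 150),o[0]:o[0]+190],None,fx=f,fy=f if n=="side" else f,interpolation=cv2.INTER_CUBIC)[:,:,::-1].copy()
    if n=="top": k=k[:,:]
    for q in (proj(d,S(p,pts))-o+.5)*f: cv2.circle(k,tuple(int(v) for v in q),3,(0,0,255),1)
    k=cv2.resize(k,None,fx=.83,fy=.83) if n=="top" else k
    cv2.imwrite(f"pics/{n}2.png",k)
```

```text
[[ 805.6  209.1   15. ]
 [ 827.5 -150.3   15. ]
 [ 488.2 -171.    15. ]
 [ 466.2  188.3   15. ]
 [ 520.2  -38.8  120. ]
 [ 517.1   11.1  120. ]
 [ 514.1   61.   120. ]
 [ 756.7   25.7  120. ]]
```

View pics/side2.png

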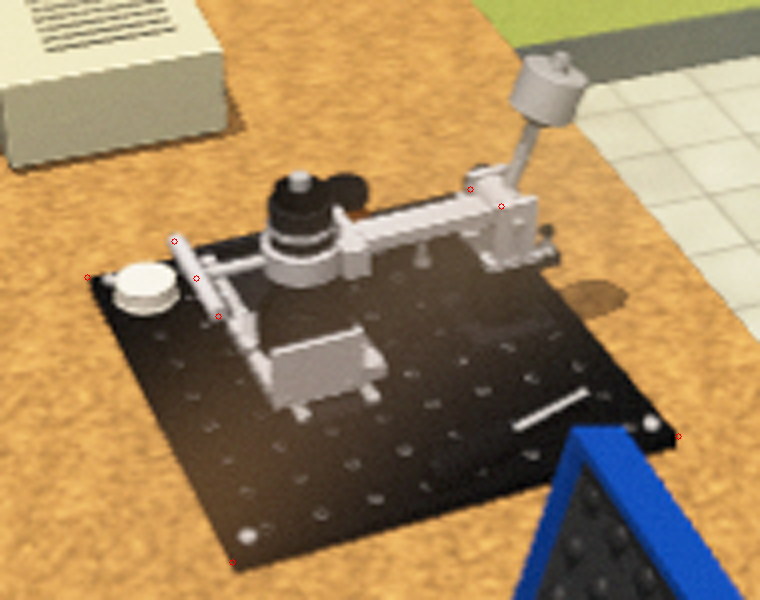

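View pics/top2.png

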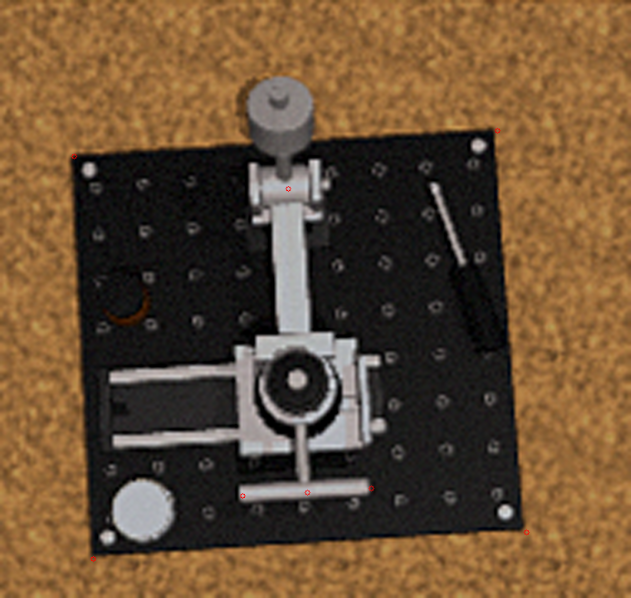

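The base plate fit matches both views: corners are within about 1 px and the projected lift-bar ends sit on the bar. Next I'll plan the approach, with the tool pitched 45° forward and down, fingers closed, under the right half of the bar.

```bash
cat >> h.py <<'E'
from scipy.spatial.transform import Rotation as Ro
def Rt(p,phi,jaw_y=True):
    a=p[2]; ex=np.array([np.cos(a),np.sin(a),0]); ey=np.array([-np.sin(a),np.cos(a),0]); ez=np.array([0,0,1.])
    x=np.cos(phi)*ex-np.sin(phi)*ez
    return x,ey,np.cross(x,ey)
def delta(T,R=None):
    s=arm.read_state(); Rc=Ro.from_quat(s["ee_rot"])
    d=Rc.inv().apply(np.array(T)-s["position"])/1000
    w=np.zeros(3) if R is None else (Rc.inv()*R).as_rotvec(degrees=True)
    return d.round(4),w.round(2)
def rot(p,phi,flip=1):
    x,y,z=Rt(p,phi); return Ro.from_matrix(np.c_[x,flip*y,flip*z])
E
python3 - <<'E'
from h import *
p=np.load("p0.npy");s=arm.read_state()
print(Ro.from_quat(s["ee_rot"]).as_matrix().round(2))
for f in(1,-1): print(f,delta([400,-15,240],rot(p,np.pi/4,f)))
E
```

```text
[[ 0.   -0.44 -0.9 ]
 [ 0.   -0.9   0.44]
 [-1.   -0.   -0.  ]]
1 (array([-0.0087,  0.4609, -0.3651]), array([140.14, -15.47, -58.05]))
-1 (array([-0.0087,  0.4609, -0.3651]), array([-28.28,  43.96, -11.71]))
```

arm_command(rows=[{"dx":-0.02,"dy":0.04,"dz":-0.03,"wx":-3,"wy":4,"wz":-1,"gripper":1},{"dx":-0.02,"dy":0.08,"dz":-0.06,"wx":-6,"wy":9,"wz":-2,"gripper":1},{"dx":-0.02,"dy":0.12,"dz":-0.09,"wx":-9,"wy":14,"wz":-4,"gripper":1},{"dx":-0.02,"dy":0.16,"dz":-0.12,"wx":-12,"wy":19,"wz":-5,"gripper":1},{"dx":-0.02,"dy":0.2,"dz":-0.15,"wx":-15,"wy":24,"wz":-6,"gripper":1},{"dx":-0.02,"dy":0.24,"dz":-0.18,"wx":-18,"wy":29,"wz":-8,"gripper":1},{"dx":-0.02,"dy":0.28,"dz":-0.21,"wx":-21,"wy":34,"wz":-9,"gripper":1},{"dx":-0.02,"dy":0.32,"dz":-0.24,"wx":-25,"wy":39,"wz":-10.5,"gripper":1}])

```text
clock: 2.2
position: [354.5, 177.8, 273.4]
ee_rot: [0.903, 0.004, -0.43, -0.008]
contact_force: [-4.6, 2.8, -3.0]
gripper_width: -0.3
```

Run:
```python
from h import *
p=np.load("p0.npy");s=arm.read_state();print(s["clock"],s["position"],s["joints"].round(2),s["gripper_width"],s["contact_force"])
print(delta([400,-15,240],rot(p,np.pi/4,-1)))
```

```text
2.2 [354.49709391 177.78523005 273.43953808] [ 1.19 -0.31 -1.07  0.97 -0.78 -0.33] -0.2870745570461164 [-4.62412844  2.80943703 -2.98449168]
(array([ 0.0519,  0.1934, -0.0162]), array([-3.23,  5.92, -1.56]))
```

Run:
```python
from h import *
p=np.load("p0.npy")
print(delta([440,-15,230],rot(p,np.pi/4,-1)))
```

```text
(array([ 0.0849,  0.1936, -0.041 ]), array([-3.23,  5.92, -1.56]))
```

arm_command(rows=[{"dx":0.02,"dy":0.035,"dz":-0.01,"wx":-1,"wy":1,"wz":0,"gripper":1},{"dx":0.04,"dy":0.07,"dz":-0.02,"wx":-2,"wy":3,"wz":-1,"gripper":1},{"dx":0.06,"dy":0.105,"dz":-0.03,"wx":-3,"wy":5,"wz":-1.5,"gripper":1},{"dx":0.08,"dy":0.14,"dz":-0.04,"wx":-3.2,"wy":6,"wz":-1.5,"gripper":1},{"dx":0.085,"dy":0.17,"dz":-0.041,"wx":-3.2,"wy":6,"wz":-1.5,"gripper":1},{"dx":0.085,"dy":0.1935,"dz":-0.041,"wx":-3.2,"wy":6,"wz":-1.5,"gripper":1},{"dx":0.085,"dy":0.1935,"dz":-0.041,"wx":-3.2,"wy":6,"wz":-1.5,"gripper":1},{"dx":0.085,"dy":0.1935,"dz":-0.041,"wx":-3.2,"wy":6,"wz":-1.5,"gripper":1}])

```text
clock: 3.0
position: [432.4, -24.6, 278.6]
ee_rot: [0.912, 0.032, -0.409, 0.009]
contact_force: [0.4, 0.5, 0.7]
gripper_width: 0.1
```

Run:
```python
from h import *
p=np.load("p0.npy");s=arm.read_state();print(s["clock"],s["position"],s["joints"].round(2),s["gripper_width"],s["contact_force"])
x,y,z=Rt(p,np.pi/4)
n=np.array([0,0,1.])*np.cos(np.pi/4)+np.array([np.cos(p[2]),np.sin(p[2]),0])*np.sin(np.pi/4)
B=S(p,[-130,-25,120])[0]
T=B-30*n+15*x; T2=B-19*n+15*x
print(B,T,T2,delta(T-50*x,rot(p,np.pi/4,-1)),delta(T,rot(p,np.pi/4,-1)))
d=get_image("side");cv2.imwrite("pics/side3.png",d["img"][:,:,::-1])
```

```text
3.0 [432.44391268 -24.56606622 278.58083961] [ 0.27 -0.32 -1.07  0.89 -0.16  0.53] 0.11073206865264681 [0.41868359 0.50441947 0.67480737]
[518.62822504 -13.85429416 120.        ] [508.04140137 -14.50172346  88.18019485] [515.80507206 -14.02694198  95.95836944] (array([ 0.1428, -0.0036,  0.0729]), array([-0.19,  3.24,  0.65])) (array([ 0.1927, -0.003 ,  0.0701]), array([-0.19,  3.24,  0.65]))
```

View pics/side3.png

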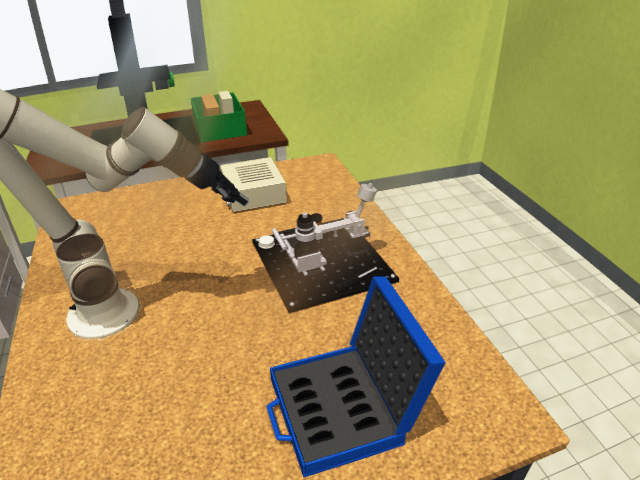

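```bash
cat > kin.py <<'E'
from h import *
def fk(q,k):
    h,a2,e,a4,L=k
    R=Ro.from_euler
    r1=R('z',q[0]); r2=r1*R('y',q[1]); r3=r2*R('y',-q[2]); r4=r3*R('x',q[3]); r5=r4*R('y',-q[4]); r6=r5*R('x',q[5])
    return np.array([0,0,h])+r2.apply([0,0,a2])+r3.apply([a4,0,e])+r5.apply([L,0,0]), r6
lo=np.array([-3.14,-1.21,-1.07,-3.16,-2.99,-3.1]);hi=np.array([3.14,2.06,1.41,2.05,-.16,3.1])
def ik(T,R,k,seeds):
    best=None
    for s in seeds:
        f=least_squares(lambda q:np.r_[(fk(q,k)[0]-T)/100,(R.inv()*fk(q,k)[1]).as_rotvec()],np.clip(s,lo+.01,hi-.01),bounds=(lo,hi))
        if best is None or f.cost<best.cost: best=f
    return best
E
python3 - <<'E'
from kin import *
s=arm.read_state()
D=[([1.36957862e+00,3.85550361e-01,6.60176030e-03,-4.93788168e-04,-1.19396797e+00,-2.58611626e-01],[277.09,559.566,230.217],[-0.68834409,0.16196229,0.68862546,0.16045436]),
([1.19,-.31,-1.07,.97,-.78,-.33],[354.5,177.79,273.44],[0.903,.004,-.43,-.008]),(s["joints"],s["position"],s["ee_rot"])]
for q,t,r in D: print((Ro.from_quat(r).inv()*fk(q,[0]*5)[1]).as_rotvec(degrees=True).round(1))
f=least_squares(lambda k:np.concatenate([fk(q,k)[0]-t for q,t,_ in D]),[300,400,0,400,250])
print(f.x,f.fun.round(1)); np.save("k.npy",f.x)
E
```

```text
[60.3  0.  -0. ]
[121.  -63.6  64.4]
[-107.3   11.8  -11.8]
[-9131.56211607  3512.4432253   5307.51415722 -2903.37568883
  -208.70381035] [-159.8   16.1  106.6  -82.2  176.5  -50.4 -181.2   65.8  -56.2]
```

Run:
```python
from kin import *
import itertools
s=arm.read_state()
D=[([1.36957862e+00,3.85550361e-01,6.60176030e-03,-4.93788168e-04,-1.19396797e+00,-2.58611626e-01],[277.09,559.566,230.217],[-0.68834409,0.16196229,0.68862546,0.16045436]),
([1.19,-.31,-1.07,.97,-.78,-.33],[354.5,177.79,273.44],[0.903,.004,-.43,-.008]),(s["joints"],s["position"],s["ee_rot"])]
R=Ro.from_euler
out=[]
for s1,s2,s3,s4,s5,s6 in itertools.product((1,-1),repeat=6):
  if s1<0: continue
  for o in (0,np.pi/2,-np.pi/2):
   for o2 in (0,np.pi/2,-np.pi/2):
    E=[]
    for q,t,r in D:
        m=R('z',q[0])*R('y',s2*q[1]+s3*q[2]+o2)*R('x',s4*q[3])*R('y',s5*q[4]+o)
        E.append((m.inv()*Ro.from_quat(r)))
    # x axis agreement
    e=sum(np.linalg.norm(x.apply([1,0,0])-[1,0,0]) for x in E)
    out.append((e,(s2,s3,s4,s5,s6),o,o2,[np.degrees(x.as_rotvec()[0]).round(1) for x in E]))
out.sort(key=lambda v:v[0])
for v in out[:6]: print(v)
```

```text
(np.float64(0.006191122590472088), (1, -1, -1, -1, 1), 0, 0, [np.float64(-75.2), np.float64(-70.9), np.float64(-120.3)])
(np.float64(0.006191122590472088), (1, -1, -1, -1, -1), 0, 0, [np.float64(-75.2), np.float64(-70.9), np.float64(-120.3)])
(np.float64(0.909026164972757), (-1, 1, -1, -1, 1), 0, 1.5707963267948966, [np.float64(-70.8), np.float64(-69.2), np.float64(-119.7)])
(np.float64(0.909026164972757), (-1, 1, -1, -1, -1), 0, 1.5707963267948966, [np.float64(-70.8), np.float64(-69.2), np.float64(-119.7)])
(np.float64(1.1849597008263955), (1, -1, 1, -1, 1), -1.5707963267948966, 1.5707963267948966, [np.float64(-75.1), np.float64(-141.2), np.float64(-165.2)])
(np.float64(1.1849597008263955), (1, -1, 1, -1, -1), -1.5707963267948966, 1.5707963267948966, [np.float64(-75.1), np.float64(-141.2), np.float64(-165.2)])
```

```bash
sed -i "s/R('x',q\[3\])/R('x',-q[3])/; s/R('x',q\[5\])/R('x',-np.pi\/2-q[5])/" kin.py
python3 - <<'E'
from kin import *
s=arm.read_state()
D=[([1.36957862e+00,3.85550361e-01,6.60176030e-03,-4.93788168e-04,-1.19396797e+00,-2.58611626e-01],[277.09,559.566,230.217]),
([1.19,-.31,-1.07,.97,-.78,-.33],[354.5,177.79,273.44]),(s["joints"],s["position"])]
f=least_squares(lambda k:np.concatenate([fk(q,k)[0]-t for q,t in D]+[[.05*(k[2])]]),[300,400,0,400,250])
k=f.x;print(k,f.fun.round(1)); np.save("k.npy",k)
p=np.load("p0.npy")
B0=S(p,[-130,-25,120])[0];ex=np.array([np.cos(p[2]),np.sin(p[2]),0]);ez=np.array([0,0,1.])
q0=s["joints"]
for ph in (45,55,65):
  for fl in(1,-1):
    P=np.radians(ph);x=np.cos(P)*ex-np.sin(P)*ez;n=np.sin(P)*ex+np.cos(P)*ez
    for th in(-1,0,.5,1.0):
        B=S(p,[110-240*np.cos(max(th,0)),-25,120+240*np.sin(max(th,0))])[0]
        T=B-19*n+15*x if th>=0 else B-30*n-35*x
        g=ik(T,rot(p,P,fl),k,[q0,[0,.2,-.6,0,-.5,0],[0,.2,-.6,0,-.5,-1.5],[0,.2,-.6,-3,-.5,1.5],[0,0,-.6,0,-.5,1.5]])
        print(ph,fl,th,T.round(),round(g.cost,5),g.x.round(2))
E
```

```text
[-540.11292642  885.38752853  515.08776814   83.30413173  469.76018106] [-157.4   28.3   28.    -5.4  -39.   -19.8    8.6   84.1   -8.2   25.8]
45 1 -1 [473. -17. 124.] 0.11332 [-0.12 -0.15 -1.07 -0.26 -0.33 -1.15]
45 1 0 [516. -14.  96.] 0.13605 [-0.09 -0.1  -1.07 -0.23 -0.32 -1.2 ]
45 1 0.5 [545. -12. 211.] 0.0136 [-0.14 -0.2  -1.07 -1.02 -0.16 -0.39]
45 1 1.0 [626.  -7. 298.] 0.00028 [-0.13 -0.15 -0.97 -1.7  -0.16  0.27]
45 -1 -1 [473. -17. 124.] 0.11332 [-0.12 -0.15 -1.07 -0.26 -0.33  1.99]
45 -1 0 [516. -14.  96.] 0.13605 [-0.09 -0.1  -1.07 -0.23 -0.32  1.94]
45 -1 0.5 [545. -12. 211.] 0.0136 [-0.14 -0.2  -1.07 -1.02 -0.16  2.75]
45 -1 1.0 [626.  -7. 298.] 0.00067 [-0.13 -0.14 -0.93 -1.39 -0.16  3.1 ]
55 1 -1 [474. -17. 131.] 0.04061 [-0.11 -0.16 -1.07 -0.22 -0.33 -1.2 ]
55 1 0 [512. -14.  97.] 0.06476 [-0.08 -0.09 -1.07 -0.18 -0.33 -1.26]
55 1 0.5 [541. -12. 212.] 0.0001 [-0.13 -0.19 -1.06 -0.84 -0.16 -0.59]
55 1 1.0 [622.  -8. 299.] 0.0 [-0.07 -0.05 -0.75 -0.28 -0.27 -1.2 ]
55 -1 -1 [474. -17. 131.] 0.04061 [-0.11 -0.16 -1.07 -0.22 -0.33  1.94]
55 -1 0 [512. -14.  97.] 0.06476 [-0.08 -0.09 -1.07 -0.18 -0.33  1.88]
55 -1 0.5 [541. -12. 212.] 0.0001 [-0.13 -0.19 -1.06 -0.84 -0.16  2.56]
55 -1 1.0 [622.  -8. 299.] 0.0 [-0.07 -0.05 -0.75 -0.28 -0.27  1.95]
65 1 -1 [477. -16. 139.] 0.00441 [-0.09 -0.16 -1.07 -0.18 -0.32 -1.25]
65 1 0 [508. -15.  98.] 0.01925 [-0.07 -0.09 -1.07 -0.13 -0.34 -1.32]
65 1 0.5 [537. -13. 213.] 0.0 [-0.07 -0.1  -0.9  -0.17 -0.34 -1.29]
65 1 1.0 [618.  -8. 300.] 0.0 [-0.05  0.07 -0.51 -0.09 -0.55 -1.4 ]
65 -1 -1 [477. -16. 139.] 0.00441 [-0.09 -0.16 -1.07 -0.18 -0.32  1.89]
65 -1 0 [508. -15.  98.] 0.01925 [-0.07 -0.09 -1.07 -0.13 -0.34  1.82]
65 -1 0.5 [537. -13. 213.] 0.0 [-0.07 -0.1  -0.9  -0.17 -0.34  1.85]
65 -1 1.0 [618.  -8. 300.] 0.0 [-0.05  0.07 -0.51 -0.09 -0.55  1.74]
```

```bash
python3 - <<'E'
import re
t=open('kin.py').read()
t=t.replace("h,a2,e,a4,L=k","h,a2,e,a4,L,dy,w=k").replace("np.array([0,0,h])+r2.apply([0,0,a2])+r3.apply([a4,0,e])+r5.apply([L,0,0])","np.array([0,0,h])+r1.apply([0,dy,0])+r2.apply([0,0,a2])+r3.apply([a4,0,e])+r4.apply([0,w,0])+r5.apply([L,0,0])")
open('kin.py','w').write(t)
E
python3 - <<'E'
from kin import *
s=arm.read_state()
D=[([1.36957862e+00,3.85550361e-01,6.60176030e-03,-4.93788168e-04,-1.19396797e+00,-2.58611626e-01],[277.09,559.566,230.217]),
([1.19,-.31,-1.07,.97,-.78,-.33],[354.5,177.79,273.44]),(s["joints"],s["position"])]
for lam in(.0001,.01,.03):
  f=least_squares(lambda k:np.concatenate([fk(q,k)[0]-t for q,t in D]+[lam*(k-[300,420,0,400,250,-80,-80])]),[300,420,0,400,250,-80,-80])
  print(f.x.round(),f.fun.round(1)); 
np.save("k.npy",f.x)
E
```

```text
[  98.  587.   35.  399.  298.    0. -160.] [ 0.  -0.  -0.  -0.1 -0.  -0.7  0.  -0.   0.8 -0.   0.   0.  -0.   0.
  0.  -0. ]
[ 219.  544.  -33.  443.  298.    1. -162.] [ 0.5 -0.2  0.2 -0.5 -0.5 -0.8  0.5  0.3  0.6 -0.8  1.2 -0.3  0.4  0.5
  0.8 -0.8]
[ 266.  527.  -59.  461.  297.    1. -162.] [ 0.5 -0.4  0.6 -0.6 -0.6 -1.   0.7  0.4  0.4 -1.   3.2 -1.8  1.8  1.4
  2.4 -2.5]
```

Run:
```python
from kin import *
s=arm.read_state();q0=s["joints"]
p=np.load("p0.npy")
ex=np.array([np.cos(p[2]),np.sin(p[2]),0]);ez=np.array([0,0,1.])
for k in([98,587,35,399,298,0,-160],[219,544,-33,443,298,1,-162.]):
 for ph in (45,60,75):
    fl=-1
    P=np.radians(ph);x=np.cos(P)*ex-np.sin(P)*ez;n=np.sin(P)*ex+np.cos(P)*ez
    for th in(-1,0,.5,1.0):
        B=S(p,[110-240*np.cos(max(th,0)),-25,120+240*np.sin(max(th,0))])[0]
        T=B-19*n+15*x if th>=0 else B-30*n-35*x
        r=[]
        for s0 in [q0,[.3,.2,-.6,0,-.5,0],[0.3,.2,-.6,0,-.5,-1.5],[-.3,.2,-.6,-3,-.5,1.5]]:
            g=ik(T,rot(p,P,fl),k,[s0]); r.append((g.cost,g.x))
        r.sort(key=lambda v:v[0]+1e-5*np.abs(v[1]-q0).sum())
        print(ph,fl,th,T.round(),round(r[0][0],5),r[0][1].round(2))
```

```text
45 -1 -1 [473. -17. 124.] 0.00162 [-0.13  0.08 -0.67 -1.56 -0.16 -3.03]
45 -1 0 [516. -14.  96.] 0.0002 [-0.16  0.19 -0.61 -1.69 -0.16 -2.87]
45 -1 0.5 [545. -12. 211.] 0.01445 [ 0.22  0.03 -0.62 -0.37 -0.16  1.82]
45 -1 1.0 [626.  -7. 298.] 0.00188 [ 0.24  0.04 -0.68  0.64 -0.16  0.8 ]
60 -1 -1 [475. -17. 135.] 0.0048 [ 0.32  0.03 -0.95  0.4  -0.16  0.94]
60 -1 0 [510. -14.  98.] 0.00871 [ 0.28  0.17 -0.77 -0.08 -0.16  1.46]
60 -1 0.5 [539. -13. 213.] 0.0 [ 0.32  0.02 -0.79  0.47 -0.28  0.89]
60 -1 1.0 [620.  -8. 299.] 0.0 [ 0.3   0.1  -0.38  0.22 -0.59  1.18]
75 -1 -1 [481. -16. 146.] 0.0 [ 0.35  0.09 -0.72  0.15 -0.51  1.16]
75 -1 0 [504. -15. 101.] 0.0 [ 0.33  0.19 -0.75  0.19 -0.38  1.13]
75 -1 0.5 [534. -13. 216.] 0.0 [ 0.32  0.12 -0.47  0.1  -0.74  1.25]
75 -1 1.0 [614.  -8. 303.] 0.0 [ 0.28  0.21 -0.11  0.07 -1.    1.32]
45 -1 -1 [473. -17. 124.] 0.00214 [-0.12  0.1  -0.63 -1.53 -0.16 -3.06]
45 -1 0 [516. -14.  96.] 0.00053 [-0.15  0.23 -0.55 -1.66 -0.16 -2.91]
45 -1 0.5 [545. -12. 211.] 0.01455 [ 0.23  0.04 -0.62 -0.3  -0.16  1.74]
45 -1 1.0 [626.  -7. 298.] 0.00174 [ 0.24  0.06 -0.66  0.65 -0.16  0.79]
60 -1 -1 [475. -17. 135.] 0.00516 [ 0.32  0.1  -0.88  0.35 -0.16  0.99]
60 -1 0 [510. -14.  98.] 0.00838 [ 0.29  0.23 -0.72 -0.04 -0.16  1.41]
60 -1 0.5 [539. -13. 213.] 0.0 [ 0.32  0.05 -0.76  0.47 -0.28  0.89]
60 -1 1.0 [620.  -8. 299.] 0.0 [ 0.3   0.09 -0.39  0.22 -0.59  1.18]
75 -1 -1 [481. -16. 146.] 0.0 [ 0.35  0.13 -0.67  0.15 -0.52  1.16]
75 -1 0 [504. -15. 101.] 0.0 [ 0.33  0.25 -0.68  0.18 -0.39  1.14]
75 -1 0.5 [534. -13. 216.] 0.0 [ 0.32  0.12 -0.45  0.1  -0.74  1.25]
75 -1 1.0 [614.  -8. 303.] 0.0 [ 0.28  0.19 -0.14  0.07 -0.99  1.32]
```

```bash
cat >> kin.py <<'E'
def Ry(p,P,psi,fl):
    a=p[2]; ex=np.array([np.cos(a),np.sin(a),0]); ey=np.array([-np.sin(a),np.cos(a),0]); ez=np.array([0,0,1.])
    # P: pitch of projection on station xz, psi: sideways lean
    x0=np.cos(P)*ex-np.sin(P)*ez; n=np.sin(P)*ex+np.cos(P)*ez
    x=np.cos(psi)*x0+np.sin(psi)*ey; z=-fl*-n if False else n
    y=np.cross(z,x)
    return Ro.from_matrix(np.c_[x,fl*y,fl*z]),x,n
E
python3 - <<'E'
from kin import *
s=arm.read_state();q0=s["joints"]
p=np.load("p0.npy")
k=np.array([160,563,0,422,298,0,-161.])
print(fk(q0,k)[0]-s["position"])
ths=[-1,0,.35,.7,1.0]
seeds=[q0,[.3,.2,-.6,0,-.5,0],[-.1,.2,-.6,-1.7,-.3,-2.8],[-.1,.2,-.6,-1.7,-.3,.3],[.3,.2,-.6,.7,-.3,.8]]
for ph in(40,50,60):
  for ps in range(-40,41,10):
    for fl in(1,-1):
      R,x,n=Ry(p,np.radians(ph),np.radians(ps),fl)
      best=None
      for sd in seeds:
        q=np.array(sd);C=[];Q=[]
        for th in ths:
            B=S(p,[110-240*np.cos(max(th,0)),-25,120+240*np.sin(max(th,0))])[0]
            T=B-19*n+15*x if th>=0 else B-30*n-35*x
            g=ik(T,R,k,[q]);q=g.x;C.append(g.cost);Q.append(q)
        if best is None or sum(C)<sum(best[0]): best=(C,Q)
      if sum(best[0])<3e-3:
        print(ph,ps,fl,np.round(best[0],4),[list(v.round(2)) for v in (best[1][0],best[1][1],best[1][-1])])
E
```

```text
[ 1.72814934 -0.34559138 -2.08049659]
40 10 1 [0. 0. 0. 0. 0.] [[np.float64(-0.32), np.float64(0.14), np.float64(-0.64), np.float64(-1.55), np.float64(-0.46), np.float64(0.25)], [np.float64(-0.31), np.float64(0.25), np.float64(-0.58), np.float64(-1.68), np.float64(-0.46), np.float64(0.39)], [np.float64(0.21), np.float64(0.05), np.float64(-0.43), np.float64(-0.27), np.float64(-0.21), np.float64(-1.4)]]
40 20 1 [0. 0. 0. 0. 0.] [[np.float64(-0.42), np.float64(0.21), np.float64(-0.58), np.float64(-1.44), np.float64(-0.7), np.float64(0.23)], [np.float64(-0.36), np.float64(0.3), np.float64(-0.53), np.float64(-1.53), np.float64(-0.65), np.float64(0.29)], [np.float64(-0.02), np.float64(0.1), np.float64(-0.21), np.float64(-0.83), np.float64(-0.57), np.float64(-0.77)]]
40 30 1 [0. 0. 0. 0. 0.] [[np.float64(-0.5), np.float64(0.31), np.float64(-0.5), np.float64(-1.36), np.float64(-0.92), np.float64(0.23)], [np.float64(-0.41), np.float64(0.37), np.float64(-0.47), np.float64(-1.44), np.float64(-0.86), np.float64(0.26)], [np.float64(-0.17), np.float64(0.16), np.float64(-0.12), np.float64(-1.03), n
[... 6322 characters left out ...]
loat64(-0.36), np.float64(0.34), np.float64(-0.32), np.float64(-1.0), np.float64(-1.08), np.float64(-0.37)], [np.float64(-0.29), np.float64(0.4), np.float64(-0.31), np.float64(-1.06), np.float64(-1.0), np.float64(-0.35)], [np.float64(-0.17), np.float64(0.27), np.float64(0.08), np.float64(-0.87), np.float64(-1.22), np.float64(-0.89)]]
60 40 -1 [0. 0. 0. 0. 0.] [[np.float64(-0.36), np.float64(0.34), np.float64(-0.32), np.float64(-1.0), np.float64(-1.08), np.float64(2.77)], [np.float64(-0.29), np.float64(0.4), np.float64(-0.31), np.float64(-1.06), np.float64(-1.0), np.float64(2.79)], [np.float64(-0.17), np.float64(0.27), np.float64(0.08), np.float64(-0.87), np.float64(-1.22), np.float64(2.25)]]
```

```bash
cat >> kin.py <<'E'
K=np.array([160,563,0,422,298,0,-161.])
PH,PS=np.radians(45),np.radians(30)
def Tp(p,th,clear=0,backoff=0):
    R,x,n=Ry(p,PH,PS,1)
    B=S(p,[110-240*np.cos(th),-30,120+240*np.sin(th)])[0]
    return B-(18+clear)*n+(18-backoff)*x, R
def path(T,R,N=10,long=False):
    s=arm.read_state();q=s["joints"];Rc=Ro.from_quat(s["ee_rot"]);w=(Rc.inv()*R).as_rotvec()
    if long: w=w*(1-2*np.pi/np.linalg.norm(w))
    for i in range(1,N+1):
        t=i/N
        g=ik(s["position"]*(1-t)+np.array(T)*t,Rc*Ro.from_rotvec(w*t),K,[q]);q=g.x
        print(round(t,2),round(g.cost,5),q.round(2))
    return np.degrees(w)
E
python3 - <<'E'
from kin import *
p=np.load("p0.npy")
for cl,bo in((12,80),(12,0),(0,0)): print(Tp(p,0,cl,bo)[0].round(1))
T,R=Tp(p,0,12,80)
for T in (T,[470,-60,290]):
  for l in(0,1): 
    print(path(T,R,10,l))
  print(delta(T,R))
E
```

```text
[461.8 -53.4 136.8]
[508.2 -10.5  87.8]
[516.7 -10.   96.2]
0.1 0.0 [ 0.37 -0.29 -0.97  0.55 -0.3   0.49]
0.2 0.0 [ 0.36 -0.24 -0.85  0.25 -0.39  0.49]
0.3 0.0 [ 0.28 -0.18 -0.72 -0.04 -0.48  0.52]
0.4 0.0 [ 0.16 -0.11 -0.61 -0.29 -0.58  0.53]
0.5 0.0 [ 0.04 -0.05 -0.53 -0.49 -0.67  0.5 ]
0.6 0.0 [-0.09  0.01 -0.47 -0.66 -0.75  0.43]
0.7 0.0 [-0.2   0.07 -0.45 -0.81 -0.81  0.34]
0.8 0.0 [-0.3   0.13 -0.44 -0.95 -0.86  0.23]
0.9 0.0 [-0.39  0.18 -0.45 -1.08 -0.9   0.12]
1.0 0.0 [-0.47  0.23 -0.47 -1.2  -0.92 -0.  ]
[173.17803804 -45.26139697  -4.88161672]
0.1 0.00508 [ 0.29 -0.3  -1.05  0.76 -0.16  0.95]
0.2 0.01063 [ 0.17 -0.25 -0.75 -0.6  -0.16  2.7 ]
0.3 0.00298 [ 0.14 -0.22 -0.73 -0.68 -0.16  3.1 ]
0.4 0.01454 [ 0.21 -0.2  -0.78 -0.44 -0.16  3.1 ]
0.5 0.04576 [ 0.26 -0.17 -0.84 -0.18 -0.16  3.1 ]
0.6 0.09378 [ 0.29 -0.15 -0.9   0.09 -0.16  3.1 ]
0.7 0.15425 [ 0.29 -0.11 -0.97  0.38 -0.16  3.1 ]
0.8 0.22049 [ 0.26 -0.07 -1.03  0.71 -0.16  3.1 ]
0.9 0.28396 [ 0.17 -0.02 -1.07  1.07 -0.16  3.1 ]
1.0 0.35103 [ 0.04  0.05 -1.07  1.48 -0.16  3.1 ]
[-174.99316788   45.73579496    4.93278
[... 485 characters left out ...]

1.0 0.0 [-0.39 -0.01 -0.31 -0.97 -1.05 -0.48]
[173.17803804 -45.26139697  -4.88161672]
0.1 0.00246 [ 0.28 -0.32 -1.05  0.81 -0.16  0.91]
0.2 0.00829 [ 0.31 -0.32 -0.97  0.45 -0.16  1.56]
0.3 0.00454 [ 0.19 -0.3  -0.75 -0.49 -0.16  2.89]
0.4 0.00119 [ 0.2  -0.29 -0.75 -0.41 -0.16  3.1 ]
0.5 0.01072 [ 0.25 -0.3  -0.81 -0.15 -0.16  3.1 ]
0.6 0.03421 [ 0.28 -0.3  -0.87  0.12 -0.16  3.1 ]
0.7 0.07236 [ 0.28 -0.29 -0.93  0.41 -0.16  3.1 ]
0.8 0.12552 [ 0.24 -0.28 -0.98  0.71 -0.16  3.1 ]
0.9 0.19232 [ 0.17 -0.27 -1.03  1.04 -0.16  3.1 ]
1.0 0.2679 [ 0.06 -0.25 -1.06  1.41 -0.16  3.1 ]
[-174.99316788   45.73579496    4.93278237]
(array([ 0.0142,  0.0386, -0.0338]), array([173.18, -45.26,  -4.88]))
```

arm_command(rows=[{"dx":0.003,"dy":0.005,"dz":-0.005,"wx":7.7,"wy":-2,"wz":-0.2,"gripper":1},{"dx":0.005,"dy":0.01,"dz":-0.01,"wx":15.4,"wy":-4,"wz":-0.4,"gripper":1},{"dx":0.007,"dy":0.015,"dz":-0.015,"wx":23.1,"wy":-6,"wz":-0.6,"gripper":1},{"dx":0.009,"dy":0.02,"dz":-0.02,"wx":30.8,"wy":-8,"wz":-0.9,"gripper":1},{"dx":0.011,"dy":0.025,"dz":-0.025,"wx":38.5,"wy":-10,"wz":-1.1,"gripper":1},{"dx":0.013,"dy":0.03,"dz":-0.03,"wx":46.2,"wy":-12,"wz":-1.3,"gripper":1},{"dx":0.014,"dy":0.035,"dz":-0.034,"wx":53.9,"wy":-14,"wz":-1.5,"gripper":1},{"dx":0.014,"dy":0.039,"dz":-0.034,"wx":61.6,"wy":-16,"wz":-1.7,"gripper":1}])

```text
clock: 3.85
position: [471.5, -60.0, 291.2]
ee_rot: [0.724, -0.169, -0.485, -0.46]
contact_force: [0.1, 0.6, -0.3]
gripper_width: 0.1
```

Run:
```python
from kin import *
p=np.load("p0.npy")
T,R=Tp(p,0,12,80);s=arm.read_state();print(s["position"],s["joints"].round(2),fk(s["joints"],K)[0].round(1))
print(delta([470,-60,290],R))
path([470,-60,290],R,4)
```

```text
[471.49177369 -59.96651507 291.21287176] [ 0.11 -0.12 -0.46 -0.23 -0.72  0.63] [472.1 -61.  288.2]
(array([0.0003, 0.0017, 0.0009]), array([111.42, -29.14,  -3.  ]))
0.25 0.0 [-0.03 -0.07 -0.34 -0.45 -0.89  0.4 ]
0.5 0.0 [-0.17 -0.03 -0.28 -0.64 -0.99  0.14]
0.75 0.0 [-0.29 -0.01 -0.27 -0.82 -1.05 -0.16]
1.0 0.0 [-0.39 -0.01 -0.31 -0.97 -1.05 -0.48]
```

arm_command(rows=[{"dx":0,"dy":0.002,"dz":0,"wx":8,"wy":-2.1,"wz":-0.2,"gripper":1},{"dx":0,"dy":0.002,"dz":0,"wx":16,"wy":-4.2,"wz":-0.4,"gripper":1},{"dx":0,"dy":0.002,"dz":0,"wx":24,"wy":-6.3,"wz":-0.6,"gripper":1},{"dx":0,"dy":0.002,"dz":0,"wx":32,"wy":-8.4,"wz":-0.8,"gripper":1},{"dx":0,"dy":0.002,"dz":0,"wx":40,"wy":-10.5,"wz":-1.1,"gripper":1},{"dx":0,"dy":0.002,"dz":0,"wx":48,"wy":-12.6,"wz":-1.3,"gripper":1},{"dx":0,"dy":0.002,"dz":0,"wx":56,"wy":-14.7,"wz":-1.5,"gripper":1},{"dx":0,"dy":0.002,"dz":0,"wx":64,"wy":-16.8,"wz":-1.7,"gripper":1}])

```text
clock: 4.65
position: [470.6, -61.1, 290.1]
ee_rot: [-0.297, 0.325, 0.41, 0.799]
contact_force: [-0.6, 0.5, -0.7]
gripper_width: 0.2
```

Run:
```python
from kin import *
p=np.load("p0.npy")
T,R=Tp(p,0,12,80);s=arm.read_state();print(s["position"],s["joints"].round(2),fk(s["joints"],K)[0].round(1))
print(delta([440,-75,240],R))
path([440,-75,240],R,4)
print(delta(T,R))
```

```text
[470.56345903 -61.12166534 290.11995183] [-0.22 -0.02 -0.28 -0.7  -1.02  0.06] [470.5 -61.9 286.6]
(array([ 0.018 ,  0.0296, -0.0494]), array([ 47.14, -12.43,  -1.35]))
0.25 0.0 [-0.28 -0.01 -0.3  -0.79 -1.04 -0.04]
0.5 0.0 [-0.35  0.01 -0.32 -0.87 -1.05 -0.12]
0.75 0.0 [-0.42  0.02 -0.36 -0.95 -1.05 -0.21]
1.0 0.0 [-0.49  0.03 -0.39 -1.03 -1.06 -0.3 ]
(array([ 0.1166,  0.043 , -0.0906]), array([ 47.14, -12.43,  -1.35]))
```

arm_command(rows=[{"dx":0.006,"dy":0.008,"dz":-0.014,"wx":8,"wy":-2.1,"wz":-0.2,"gripper":1},{"dx":0.012,"dy":0.016,"dz":-0.028,"wx":16,"wy":-4.2,"wz":-0.4,"gripper":1},{"dx":0.018,"dy":0.03,"dz":-0.05,"wx":24,"wy":-6.3,"wz":-0.7,"gripper":1},{"dx":0.034,"dy":0.034,"dz":-0.06,"wx":32,"wy":-8.4,"wz":-0.9,"gripper":1},{"dx":0.056,"dy":0.037,"dz":-0.07,"wx":40,"wy":-10.5,"wz":-1.1,"gripper":1},{"dx":0.08,"dy":0.04,"dz":-0.08,"wx":47.1,"wy":-12.4,"wz":-1.3,"gripper":1},{"dx":0.1,"dy":0.042,"dz":-0.086,"wx":47.1,"wy":-12.4,"wz":-1.3,"gripper":1},{"dx":0.1166,"dy":0.043,"dz":-0.0906,"wx":47.1,"wy":-12.4,"wz":-1.3,"gripper":1}])

```text
clock: 5.45
position: [461.4, -53.3, 134.8]
ee_rot: [0.088, 0.375, 0.267, 0.884]
contact_force: [0.1, 0.0, 0.2]
gripper_width: 0.1
```

Run:
```python
from kin import *
p=np.load("p0.npy")
T,R=Tp(p,0,12,80);s=arm.read_state();print(s["position"],s["joints"].round(2),T)
print(delta(T,R))
T,R=Tp(p,0,12,0)
print(delta(T,R));path(T,R,3)
for n in("side","top"):
    d=get_image(n);cv2.imwrite(f"pics/{n}4.png",cv2.resize(d["img"][130:310,220:420],None,fx=3.3,fy=3.3,interpolation=cv2.INTER_CUBIC)[:,:,::-1])
```

```text
[461.36556    -53.26459292 134.84544755] [-0.47  0.24 -0.48 -1.2  -0.92  0.01] [461.75573156 -53.39954339 136.75388758]
(array([-0.001 ,  0.0004,  0.0016]), array([-0.03, -0.26, -0.08]))
(array([0.079 , 0.0003, 0.002 ]), array([-0.03, -0.26, -0.08]))
0.33 0.0 [-0.44  0.28 -0.47 -1.24 -0.88  0.03]
0.67 0.0 [-0.4   0.32 -0.46 -1.29 -0.85  0.07]
1.0 0.0 [-0.37  0.37 -0.46 -1.34 -0.82  0.11]
```

View pics/side4.png

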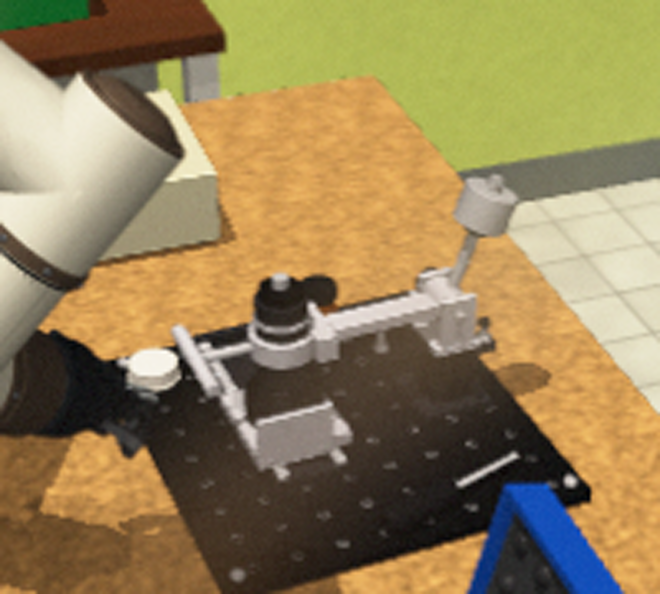

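View pics/top4.png

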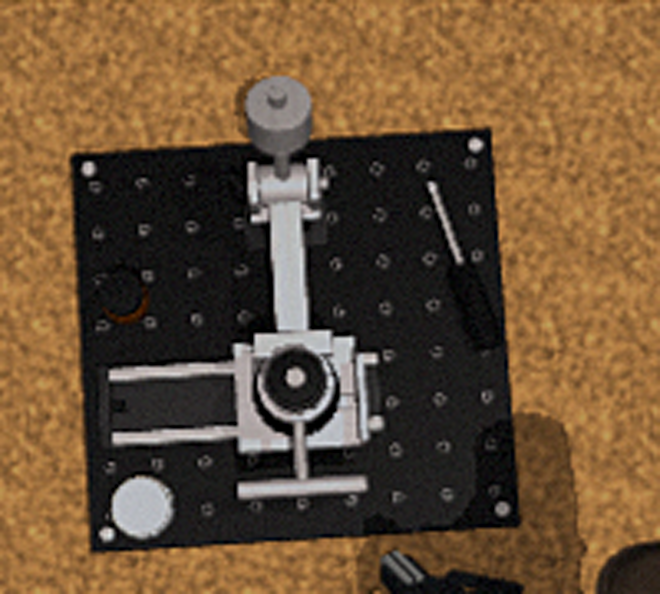

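The fingers are in front of and to the right of the lift bar, with the tip at about (395,560) in the top crop and (130,440) in the side crop. The bar is still at rest. Now I'll slide the fingers in under it.

arm_command(rows=[{"dx":0.01,"dy":0,"dz":0,"gripper":1},{"dx":0.02,"dy":0,"dz":0,"gripper":1},{"dx":0.03,"dy":0,"dz":0,"gripper":1},{"dx":0.04,"dy":0,"dz":0,"gripper":1},{"dx":0.05,"dy":0,"dz":0.001,"gripper":1},{"dx":0.06,"dy":0,"dz":0.001,"gripper":1},{"dx":0.07,"dy":0,"dz":0.002,"gripper":1},{"dx":0.079,"dy":0,"dz":0.002,"gripper":1}])

```text
validation failed for argument at $.ro...
```

```bash
cat >> kin.py <<'E'
def pushrows(p,th0,th1,N=8,pre=0):
    s=arm.read_state();Rc=Ro.from_quat(s["ee_rot"])
    for th in np.linspace(th0,th1,N+1)[1:]:
        T,R=Tp(p,th,pre); print(round(th,3),delta(T,R)[0])
E
python3 - <<'E'
from kin import *
p=np.load("p0.npy")
s=arm.read_state();print(s["position"],s["contact_force"].round(1),s["joints"].round(2))
T,R=Tp(p,0,0);print(delta(T,R))
pushrows(p,0,.2)
for n in("side",):
    d=get_image(n);cv2.imwrite(f"pics/{n}5.png",cv2.resize(d["img"][180:300,230:390],None,fx=5,fy=5,interpolation=cv2.INTER_CUBIC)[:,:,::-1])
E
```

```text
[461.07535503 -52.76885279 134.26688916] [ 0.6 -0.3  0.2] [-0.47  0.25 -0.48 -1.2  -0.92  0.01]
(array([ 0.0784, -0.0001,  0.0147]), array([-0.15, -0.34, -0.18]))
0.025 [0.0748 0.002  0.019 ]
0.05 [0.0712 0.004  0.0233]
0.075 [0.0678 0.006  0.0278]
0.1 [0.0644 0.008  0.0324]
0.125 [0.0612 0.0099 0.037 ]
0.15 [0.058  0.0117 0.0418]
0.175 [0.055  0.0135 0.0466]
0.2 [0.052  0.0152 0.0516]
```

View pics/side5.png

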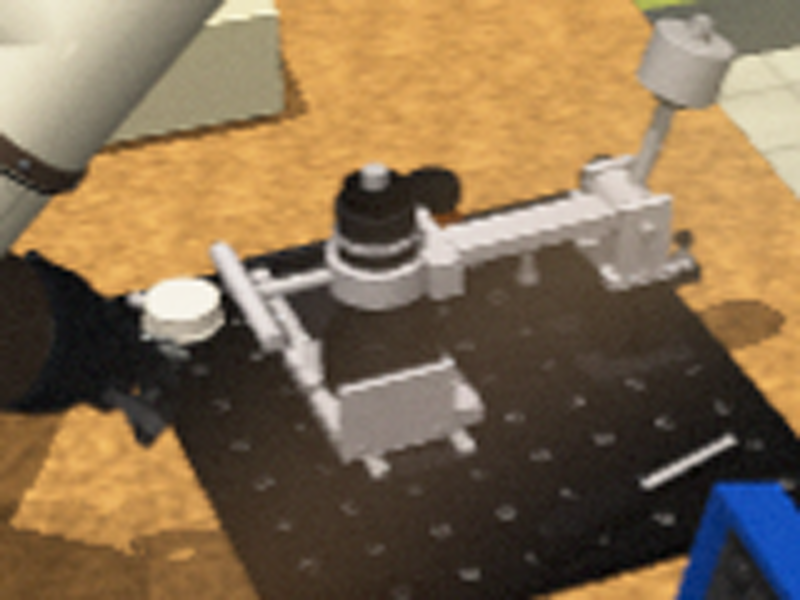

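The call was refused because I left out the turn fields, so nothing moved. I'll resend it with all the fields.

arm_command(rows=[{"dx":0.01,"dy":0,"dz":0,"wx":0,"wy":0,"wz":0,"gripper":1},{"dx":0.02,"dy":0,"dz":0,"wx":0,"wy":0,"wz":0,"gripper":1},{"dx":0.03,"dy":0,"dz":0,"wx":0,"wy":0,"wz":0,"gripper":1},{"dx":0.04,"dy":0,"dz":0,"wx":0,"wy":0,"wz":0,"gripper":1},{"dx":0.05,"dy":0,"dz":0.001,"wx":0,"wy":0,"wz":0,"gripper":1},{"dx":0.06,"dy":0,"dz":0.002,"wx":0,"wy":0,"wz":0,"gripper":1},{"dx":0.07,"dy":0,"dz":0.002,"wx":0,"wy":0,"wz":0,"gripper":1},{"dx":0.0785,"dy":0,"dz":0.003,"wx":0,"wy":0,"wz":0,"gripper":1}])

```text
clock: 6.4
position: [509.2, -10.3, 88.7]
ee_rot: [0.088, 0.375, 0.267, 0.883]
contact_force: [-0.1, 0.2, 0.0]
gripper_width: -0.1
```

Run:
```python
from kin import *
p=np.load("p0.npy")
s=arm.read_state();print(s["position"],s["contact_force"].round(1),s["joints"].round(2))
T,R=Tp(p,0,0);print(delta(T,R))
pushrows(p,0,.2)
for n in("side",):
    d=get_image(n);cv2.imwrite(f"pics/{n}6.png",cv2.resize(d["img"][180:300,230:390],None,fx=5,fy=5,interpolation=cv2.INTER_CUBIC)[:,:,::-1])
```

```text
[509.19363065 -10.27049011  88.74144086] [-0.1  0.2  0. ] [-0.37  0.37 -0.45 -1.34 -0.82  0.11]
(array([-0.0001, -0.0001,  0.0106]), array([-0.04, -0.28, -0.15]))
0.025 [-0.0038  0.002   0.0149]
0.05 [-0.0073  0.004   0.0193]
0.075 [-0.0108  0.006   0.0237]
0.1 [-0.0141  0.008   0.0283]
0.125 [-0.0174  0.0099  0.033 ]
0.15 [-0.0206  0.0117  0.0378]
0.175 [-0.0236  0.0134  0.0426]
0.2 [-0.0266  0.0151  0.0476]
```

View pics/side6.png

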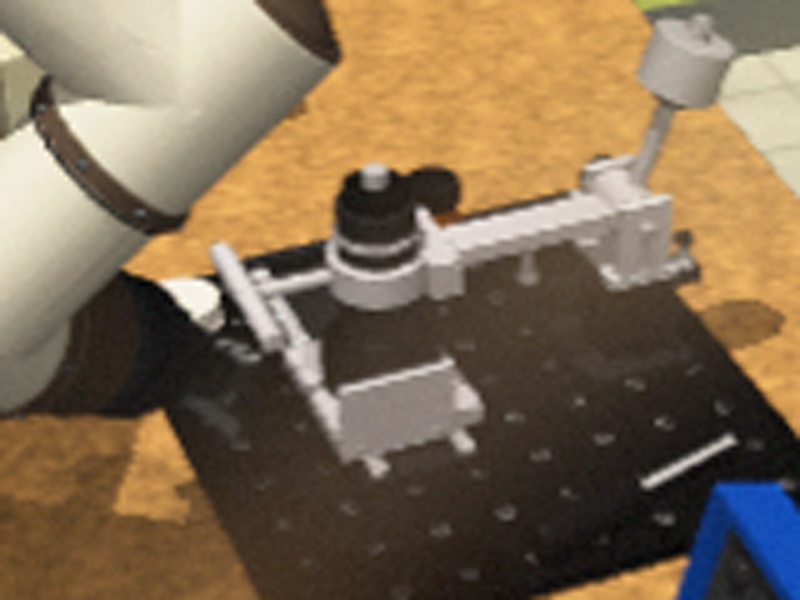

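The fingertips are under the bar, at about (245,348), and the force is near zero. I'll make contact gently and start lifting.

arm_command(rows=[{"dx":0,"dy":0,"dz":0.004,"wx":0,"wy":0,"wz":0,"gripper":1},{"dx":0,"dy":0,"dz":0.008,"wx":0,"wy":0,"wz":0,"gripper":1},{"dx":0,"dy":0,"dz":0.011,"wx":0,"wy":0,"wz":0,"gripper":1},{"dx":-0.002,"dy":0.001,"dz":0.013,"wx":0,"wy":0,"wz":0,"gripper":1},{"dx":-0.004,"dy":0.002,"dz":0.015,"wx":0,"wy":0,"wz":0,"gripper":1},{"dx":-0.006,"dy":0.003,"dz":0.017,"wx":0,"wy":0,"wz":0,"gripper":1},{"dx":-0.009,"dy":0.005,"dz":0.0215,"wx":0,"wy":0,"wz":0,"gripper":1},{"dx":-0.0125,"dy":0.007,"dz":0.026,"wx":0,"wy":0,"wz":0,"gripper":1}])

```text
clock: 7.25
position: [516.8, -9.7, 116.5]
ee_rot: [0.088, 0.376, 0.268, 0.883]
contact_force: [-4.1, -1.9, -1.2]
gripper_width: 0.0
```

Run:
```python
from kin import *
p=np.load("p0.npy")
s=arm.read_state();print(s["position"],s["contact_force"].round(1),s["joints"].round(2))
pushrows(p,.08,.28)
for n in("side",):
    d=get_image(n);cv2.imwrite(f"pics/{n}7.png",cv2.resize(d["img"][180:300,230:390],None,fx=5,fy=5,interpolation=cv2.INTER_CUBIC)[:,:,::-1])
```

```text
[516.81368255  -9.65278818 116.48549093] [-4.1 -1.9 -1.2] [-0.34  0.31 -0.43 -1.28 -0.82 -0.01]
0.105 [-0.0025  0.0011  0.0043]
0.13 [-0.0057  0.003   0.009 ]
0.155 [-0.0089  0.0048  0.0137]
0.18 [-0.0119  0.0065  0.0186]
0.205 [-0.0148  0.0082  0.0236]
0.23 [-0.0177  0.0099  0.0286]
0.255 [-0.0204  0.0114  0.0337]
0.28 [-0.023   0.0129  0.0389]
```

View pics/side7.png

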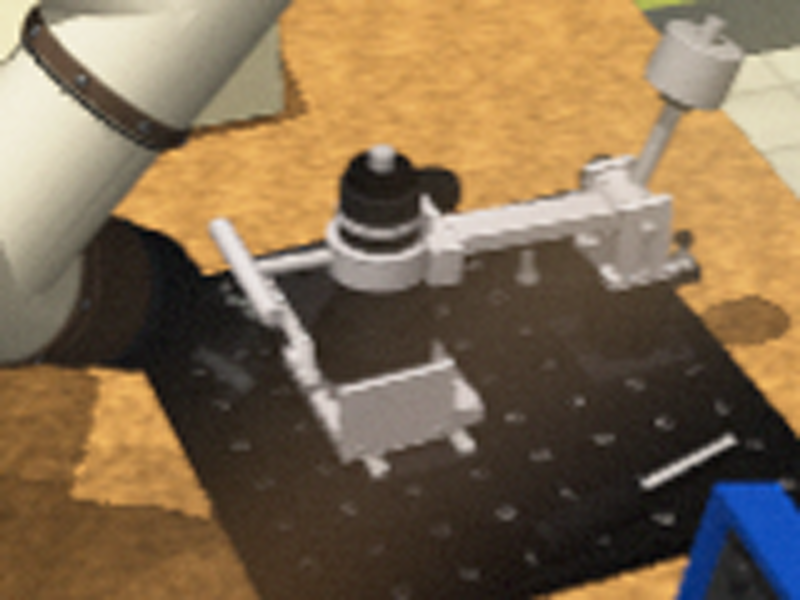

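The arm is lifting: the bar is at about (240,260) and the collar has risen. The force is about 5 N. I'll continue along the circle.

arm_command(rows=[{"dx":-0.0025,"dy":0.001,"dz":0.0045,"wx":0,"wy":0,"wz":0,"gripper":1},{"dx":-0.0055,"dy":0.003,"dz":0.009,"wx":0,"wy":0,"wz":0,"gripper":1},{"dx":-0.009,"dy":0.005,"dz":0.0135,"wx":0,"wy":0,"wz":0,"gripper":1},{"dx":-0.012,"dy":0.0065,"dz":0.0185,"wx":0,"wy":0,"wz":0,"gripper":1},{"dx":-0.015,"dy":0.008,"dz":0.0235,"wx":0,"wy":0,"wz":0,"gripper":1},{"dx":-0.0175,"dy":0.01,"dz":0.0285,"wx":0,"wy":0,"wz":0,"gripper":1},{"dx":-0.0205,"dy":0.0115,"dz":0.0335,"wx":0,"wy":0,"wz":0,"gripper":1},{"dx":-0.023,"dy":0.013,"dz":0.039,"wx":0,"wy":0,"wz":0,"gripper":1}])

```text
clock: 8.1
position: [526.2, -8.8, 164.7]
ee_rot: [0.088, 0.375, 0.268, 0.883]
contact_force: [-5.4, -0.4, 0.5]
gripper_width: -0.0
```

Run:
```python
from kin import *
p=np.load("p0.npy")
s=arm.read_state();print(s["position"],s["contact_force"].round(1),s["joints"].round(2))
pushrows(p,.28,.48)
```

```text
[526.15926784  -8.82565387 164.65774458] [-5.4 -0.4  0.5] [-0.29  0.23 -0.38 -1.18 -0.83 -0.19]
0.305 [-0.0016  0.0003  0.0037]
0.33 [-0.004   0.0016  0.009 ]
0.355 [-0.0062  0.0029  0.0144]
0.38 [-0.0083  0.0042  0.0199]
0.405 [-0.0104  0.0053  0.0254]
0.43 [-0.0123  0.0064  0.031 ]
0.455 [-0.014   0.0074  0.0367]
0.48 [-0.0157  0.0084  0.0423]
```

arm_command(rows=[{"dx":-0.0015,"dy":0.0005,"dz":0.0035,"wx":0,"wy":0,"wz":0,"gripper":1},{"dx":-0.004,"dy":0.0015,"dz":0.009,"wx":0,"wy":0,"wz":0,"gripper":1},{"dx":-0.006,"dy":0.003,"dz":0.0145,"wx":0,"wy":0,"wz":0,"gripper":1},{"dx":-0.0085,"dy":0.004,"dz":0.02,"wx":0,"wy":0,"wz":0,"gripper":1},{"dx":-0.0105,"dy":0.0055,"dz":0.0255,"wx":0,"wy":0,"wz":0,"gripper":1},{"dx":-0.0125,"dy":0.0065,"dz":0.031,"wx":0,"wy":0,"wz":0,"gripper":1},{"dx":-0.014,"dy":0.0075,"dz":0.0365,"wx":0,"wy":0,"wz":0,"gripper":1},{"dx":-0.0155,"dy":0.0085,"dz":0.0425,"wx":0,"wy":0,"wz":0,"gripper":1}])

```text
clock: 8.9
position: [544.4, -8.3, 207.7]
ee_rot: [0.088, 0.375, 0.268, 0.883]
contact_force: [-1.3, 0.7, -0.5]
gripper_width: -0.0
```

Run:
```python
from kin import *
p=np.load("p0.npy")
s=arm.read_state();print(s["position"],s["contact_force"].round(1),s["joints"].round(2))
pushrows(p,.48,.68)
d=get_image("side");cv2.imwrite("pics/side8.png",cv2.resize(d["img"][160:300,230:390],None,fx=4,fy=4,interpolation=cv2.INTER_CUBIC)[:,:,::-1])
```

```text
[544.38203008  -8.29575649 207.68039983] [-1.3  0.7 -0.5] [-0.25  0.18 -0.32 -1.1  -0.84 -0.36]
0.505 [-0.0015  0.0009  0.0049]
0.53 [-0.0029  0.0017  0.0106]
0.555 [-0.0042  0.0024  0.0165]
0.58 [-0.0054  0.0031  0.0223]
0.605 [-0.0064  0.0037  0.0282]
0.63 [-0.0073  0.0042  0.0341]
0.655 [-0.0081  0.0046  0.04  ]
0.68 [-0.0087  0.005   0.046 ]
```

View pics/side8.png

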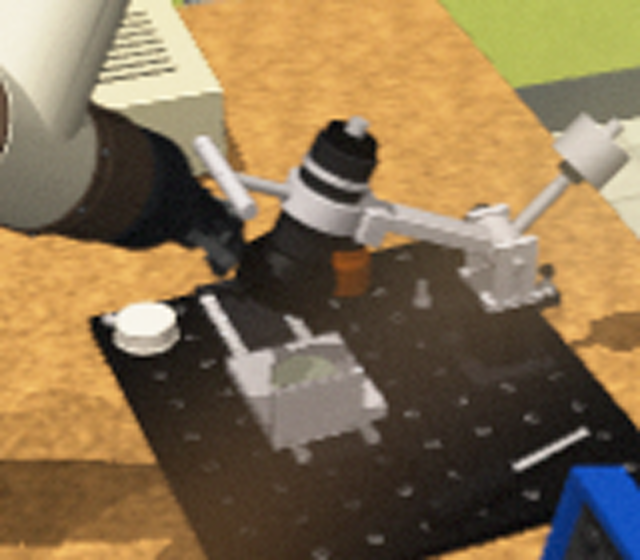

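The arm is up at about 0.48 rad, the bar rests on the fingers, and the sample is visible in its nest at (305,372). I'll continue.

arm_command(rows=[{"dx":-0.0015,"dy":0.001,"dz":0.005,"wx":0,"wy":0,"wz":0,"gripper":1},{"dx":-0.003,"dy":0.0015,"dz":0.0105,"wx":0,"wy":0,"wz":0,"gripper":1},{"dx":-0.004,"dy":0.0025,"dz":0.0165,"wx":0,"wy":0,"wz":0,"gripper":1},{"dx":-0.0055,"dy":0.003,"dz":0.0225,"wx":0,"wy":0,"wz":0,"gripper":1},{"dx":-0.0065,"dy":0.0035,"dz":0.028,"wx":0,"wy":0,"wz":0,"gripper":1},{"dx":-0.0075,"dy":0.004,"dz":0.034,"wx":0,"wy":0,"wz":0,"gripper":1},{"dx":-0.008,"dy":0.0045,"dz":0.04,"wx":0,"wy":0,"wz":0,"gripper":1},{"dx":-0.0085,"dy":0.005,"dz":0.046,"wx":0,"wy":0,"wz":0,"gripper":1}])

```text
clock: 9.75
position: [571.4, -6.8, 248.8]
ee_rot: [0.087, 0.374, 0.268, 0.884]
contact_force: [-0.2, -1.1, -0.3]
gripper_width: 0.1
```

Run:
```python
from kin import *
p=np.load("p0.npy")
s=arm.read_state();print(s["position"],s["contact_force"].round(1),s["joints"].round(2))
pushrows(p,.68,.84)
d=get_image("side");cv2.imwrite("pics/side9.png",cv2.resize(d["img"][160:300,230:390],None,fx=4,fy=4,interpolation=cv2.INTER_CUBIC)[:,:,::-1])
```

```text
[571.43277236  -6.76923664 248.83724783] [-0.2 -1.1 -0.3] [-0.2   0.16 -0.24 -1.02 -0.85 -0.5 ]
0.7 [-0.0002  0.0003  0.0026]
0.72 [-0.0005  0.0005  0.0073]
0.74 [-0.0008  0.0006  0.0121]
0.76 [-0.0009  0.0007  0.0169]
0.78 [-0.001   0.0007  0.0217]
0.8 [-0.001   0.0007  0.0265]
0.82 [-0.0009  0.0006  0.0313]
0.84 [-0.0008  0.0005  0.0361]
```

View pics/side9.png

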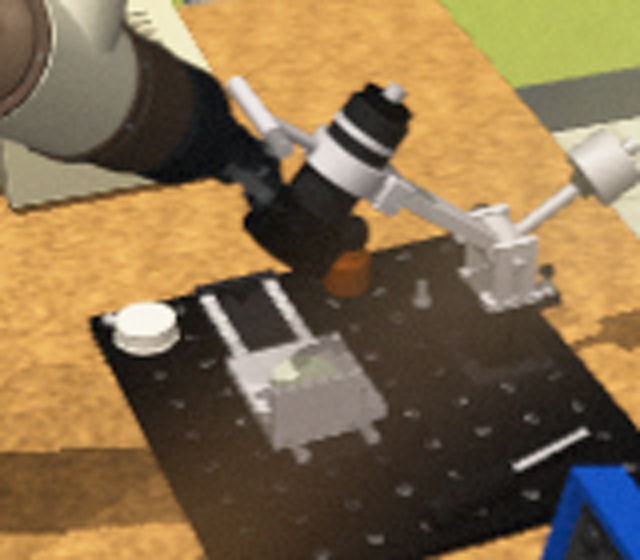

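The arm is near 0.68 rad and the force is about 1 N, close to the balance point. I'll continue more slowly.

arm_command(rows=[{"dx":0,"dy":0,"dz":0.003,"wx":0,"wy":0,"wz":0,"gripper":1},{"dx":-0.0005,"dy":0.0005,"dz":0.0075,"wx":0,"wy":0,"wz":0,"gripper":1},{"dx":-0.001,"dy":0.0005,"dz":0.012,"wx":0,"wy":0,"wz":0,"gripper":1},{"dx":-0.001,"dy":0.0005,"dz":0.017,"wx":0,"wy":0,"wz":0,"gripper":1},{"dx":-0.001,"dy":0.0005,"dz":0.0215,"wx":0,"wy":0,"wz":0,"gripper":1},{"dx":-0.001,"dy":0.0005,"dz":0.0265,"wx":0,"wy":0,"wz":0,"gripper":1},{"dx":-0.001,"dy":0.0005,"dz":0.0315,"wx":0,"wy":0,"wz":0,"gripper":1},{"dx":-0.001,"dy":0.0005,"dz":0.036,"wx":0,"wy":0,"wz":0,"gripper":1}])

```text
clock: 10.6
position: [597.4, -5.3, 276.5]
ee_rot: [0.087, 0.373, 0.268, 0.884]
contact_force: [-0.1, -0.1, 0.1]
gripper_width: 0.2
```

Run:
```python
from kin import *
p=np.load("p0.npy")
s=arm.read_state();print(s["position"],s["contact_force"].round(1),s["joints"].round(2))
pushrows(p,.84,1.0)
d=get_image("side");cv2.imwrite("pics/side10.png",cv2.resize(d["img"][140:300,230:390],None,fx=3.7,fy=3.7,interpolation=cv2.INTER_CUBIC)[:,:,::-1])
```

```text
[597.39477143  -5.26861962 276.53715566] [-0.1 -0.1  0.1] [-0.17  0.16 -0.16 -0.97 -0.87 -0.59]
0.86 [ 0.0007 -0.0001  0.0029]
0.88 [ 0.0011 -0.0004  0.0077]
0.9 [ 0.0015 -0.0006  0.0125]
0.92 [ 0.002  -0.0009  0.0173]
0.94 [ 0.0026 -0.0013  0.022 ]
0.96 [ 0.0033 -0.0017  0.0267]
0.98 [ 0.004  -0.0022  0.0315]
1.0 [ 0.0048 -0.0027  0.0362]
```

View pics/side10.png

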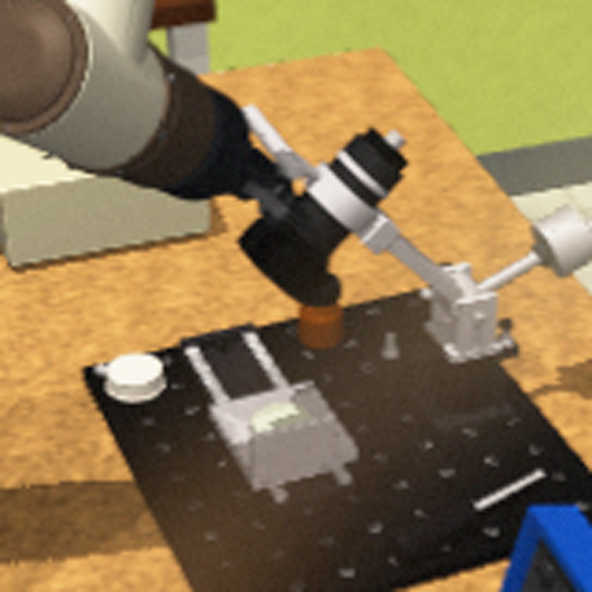

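arm_command(rows=[{"dx":0.0005,"dy":0,"dz":0.003,"wx":0,"wy":0,"wz":0,"gripper":1},{"dx":0.001,"dy":-0.0005,"dz":0.0075,"wx":0,"wy":0,"wz":0,"gripper":1},{"dx":0.0015,"dy":-0.0005,"dz":0.0125,"wx":0,"wy":0,"wz":0,"gripper":1},{"dx":0.002,"dy":-0.001,"dz":0.017,"wx":0,"wy":0,"wz":0,"gripper":1},{"dx":0.0025,"dy":-0.0015,"dz":0.022,"wx":0,"wy":0,"wz":0,"gripper":1},{"dx":0.0035,"dy":-0.0015,"dz":0.0265,"wx":0,"wy":0,"wz":0,"gripper":1},{"dx":0.004,"dy":-0.002,"dz":0.0315,"wx":0,"wy":0,"wz":0,"gripper":1},{"dx":0.005,"dy":-0.0025,"dz":0.036,"wx":0,"wy":0,"wz":0,"gripper":1}])

```text
clock: 11.45
position: [627.6, -3.0, 299.1]
ee_rot: [0.086, 0.372, 0.268, 0.884]
contact_force: [-0.2, -0.7, -0.1]
gripper_width: -0.3
```

Run:
```python
from kin import *
p=np.load("p0.npy")
s=arm.read_state();print(s["position"],s["contact_force"].round(1),s["joints"].round(2))
d=get_image("side");cv2.imwrite("pics/side11.png",cv2.resize(d["img"][140:300,230:390],None,fx=3.7,fy=3.7,interpolation=cv2.INTER_CUBIC)[:,:,::-1])
# over slide: tool down pose candidates
Q=S(p,[-60,-56-14.5-20,48])[0];Q2=S(p,[-60,-56-14.5-20,150])[0]
print(Q)
for fl in (1,-1):
    R=rot(p,np.pi/2,fl); print(fl,delta(Q2,R)); path(Q2,R,5); g=ik(Q,R,K,[s["joints"]]);print(g.cost,g.x.round(2))
pushrows(p,1.0,1.1)
```

```text
[627.63986995  -3.0150053  299.05009068] [-0.2 -0.7 -0.1] [-0.15  0.18 -0.09 -0.93 -0.88 -0.67]
[592.49583093 -74.95934142  48.        ]
1 (array([ 0.032 , -0.0984, -0.1345]), array([ 12.06,  44.02, -28.44]))
0.2 0.0 [-0.05  0.19 -0.11 -0.68 -0.83 -0.92]
0.4 0.0 [ 0.03  0.22 -0.14 -0.46 -0.82 -1.15]
0.6 0.0 [ 0.08  0.26 -0.17 -0.27 -0.85 -1.36]
0.8 0.0 [ 0.12  0.33 -0.18 -0.12 -0.91 -1.52]
1.0 0.0 [ 0.15  0.4  -0.17 -0.   -1.   -1.66]
2.4680125143987874e-19 [ 0.15  0.52 -0.28 -0.   -0.77 -1.66]
-1 (array([ 0.032 , -0.0984, -0.1345]), array([-150.94,   40.47,   62.66]))
0.2 0.0 [-0.21  0.31  0.05 -0.88 -1.18 -0.13]
0.4 0.0 [-0.17  0.41  0.15 -0.72 -1.36  0.32]
0.6 0.0 [-0.07  0.46  0.17 -0.5  -1.4   0.74]
0.8 0.0 [ 0.04  0.45  0.06 -0.25 -1.27  1.15]
1.0 0.0 [ 0.15  0.4  -0.17 -0.   -1.    1.48]
2.1633940213081232e-22 [ 0.15  0.52 -0.28 -0.   -0.77  1.48]
1.012 [ 0.0004 -0.0003  0.001 ]
1.025 [ 0.001  -0.0007  0.0039]
1.038 [ 0.0017 -0.0011  0.0068]
1.05 [ 0.0023 -0.0015  0.0097]
1.062 [ 0.003  -0.0019  0.0126]
1.075 [ 0.0037 -0.0023  0.0155]
1.088 [ 0.0045 -0.0028  0.0184]
1.1 [ 0.0053 -0.0033  0.0212]
```

View pics/side11.png

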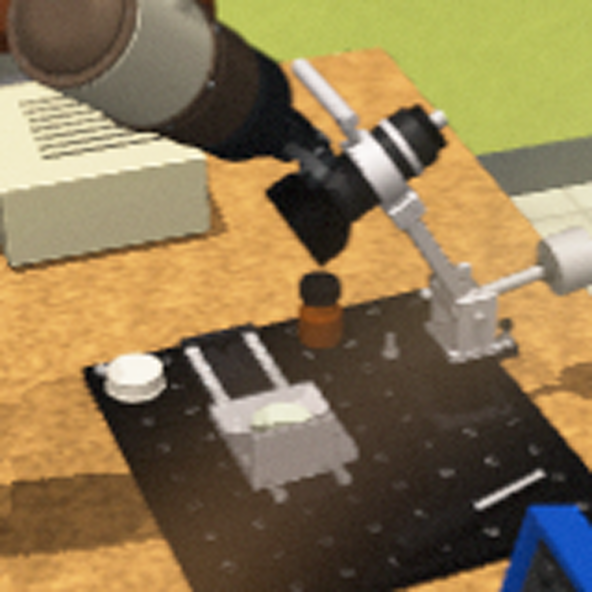

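The arm is past the balance point, at about 1.0 rad, and the force is about 0. The fingers are at (315,150) and the bar seems to be pulling away. I'll hold still and watch.

arm_command(rows=[{"dx":0,"dy":0,"dz":0,"wx":0,"wy":0,"wz":0,"gripper":1},{"dx":0,"dy":0,"dz":0,"wx":0,"wy":0,"wz":0,"gripper":1},{"dx":0,"dy":0,"dz":0,"wx":0,"wy":0,"wz":0,"gripper":1},{"dx":0,"dy":0,"dz":0,"wx":0,"wy":0,"wz":0,"gripper":1},{"dx":0,"dy":0,"dz":0,"wx":0,"wy":0,"wz":0,"gripper":1},{"dx":0,"dy":0,"dz":0,"wx":0,"wy":0,"wz":0,"gripper":1},{"dx":0,"dy":0,"dz":0,"wx":0,"wy":0,"wz":0,"gripper":1},{"dx":0,"dy":0,"dz":0,"wx":0,"wy":0,"wz":0,"gripper":1}])

```text
clock: 12.3
position: [628.2, -3.1, 299.5]
ee_rot: [0.086, 0.372, 0.268, 0.885]
contact_force: [-0.5, -0.5, -0.1]
gripper_width: 0.2
```

Run:
```python
from kin import *
d=get_image("side");cv2.imwrite("pics/side12.png",cv2.resize(d["img"][140:300,230:390],None,fx=3.7,fy=3.7,interpolation=cv2.INTER_CUBIC)[:,:,::-1])
s=arm.read_state();print(s["contact_force"])
```

```text
[-0.43720386 -0.20912118 -0.59987079]
```

View pics/side12.png

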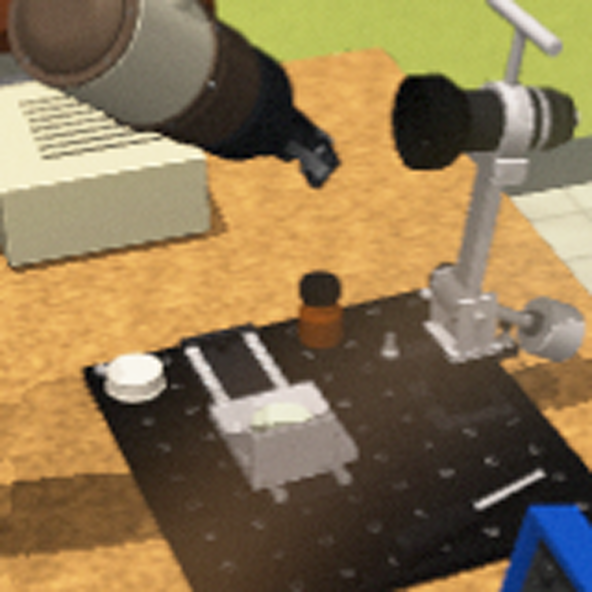

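The arm has tipped past vertical and is on its own, with the bar at (525,25). Next I'll move to the outside of the finger plate, using a steep pitch of 75° so the wrist stays clear of the raised hood.

Run:
```python
from kin import *
p=np.load("p0.npy")
R=rot(p,np.radians(75),1)
Q2=S(p,[-54,-56-14.5-25,150])[0];Q=S(p,[-54,-56-14.5-25,48])[0]
print(Q2,Q,delta(Q2,R));path(Q2,R,6)
s=arm.read_state();q=s["joints"]
for y in(-95,-70,0,25):
    g=ik(S(p,[-54,y,48])[0],R,K,[q]);q=g.x;print(y,g.cost,q.round(2))
d=get_image("side")
print(models.cut_out("side","finger_plate")[0]["extent"], proj(d,S(p,[[-95,-56,79],[-25,-56,79],[-95,-56,27],[-25,-56,27]])).round(1))
k=d["img"][200:300,250:370].copy();
k=cv2.resize(k,None,fx=6,fy=6,interpolation=cv2.INTER_CUBIC)[:,:,::-1].copy()
for q in (proj(d,S(p,[[-95,-56,79],[-25,-56,79],[-95,-56,27],[-25,-56,27]]))-(250,200)+.5)*6: cv2.circle(k,tuple(int(v) for v in q),4,(0,0,255),1)
cv2.imwrite("pics/side13.png",k)
```

```text
[598.78984387 -79.58377664 150.        ] [598.78984387 -79.58377664  48.        ] (array([ 0.0331, -0.1049, -0.1303]), array([  8.13,  29.38, -29.35]))
0.17 0.0 [-0.08  0.18 -0.12 -0.77 -0.8  -0.83]
0.33 0.0 [-0.02  0.19 -0.17 -0.61 -0.74 -0.99]
0.5 0.0 [ 0.04  0.21 -0.22 -0.44 -0.69 -1.16]
0.67 0.0 [ 0.09  0.23 -0.27 -0.27 -0.65 -1.34]
0.83 0.0 [ 0.12  0.27 -0.32 -0.11 -0.63 -1.52]
1.0 0.0 [ 0.15  0.31 -0.37  0.04 -0.64 -1.69]
-95 2.3996640160987414e-27 [ 0.15  0.45 -0.48  0.06 -0.38 -1.71]
-70 1.8722474921321456e-24 [ 0.2   0.44 -0.51  0.1  -0.36 -1.8 ]
0 2.1091281525085634e-30 [ 0.33  0.43 -0.57  0.22 -0.33 -2.04]
25 1.0114937126956557e-25 [ 0.38  0.43 -0.59  0.26 -0.32 -2.12]
[299.2, 251.9, 320.9, 272.0] [[297.3 258.6]
 [320.2 252.8]
 [298.  272.9]
 [320.4 267. ]]
```

View pics/side13.png

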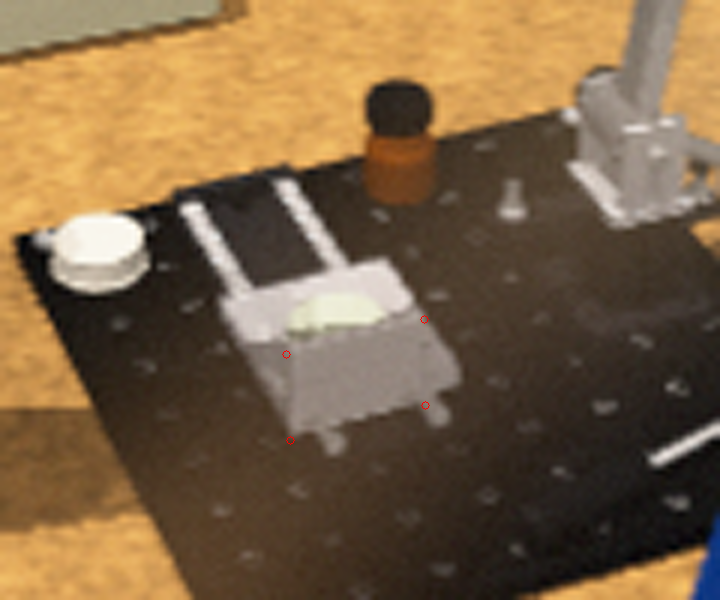

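The projected finger-plate corners match the plate, with its face at about (290–425, 330–430). I'll move to above its outer side.

arm_command(rows=[{"dx":0.002,"dy":-0.018,"dz":-0.018,"wx":1,"wy":4,"wz":-4,"gripper":1},{"dx":0.004,"dy":-0.036,"dz":-0.036,"wx":2,"wy":8,"wz":-8,"gripper":1},{"dx":0.008,"dy":-0.054,"dz":-0.054,"wx":3,"wy":12,"wz":-12,"gripper":1},{"dx":0.013,"dy":-0.072,"dz":-0.072,"wx":4,"wy":16,"wz":-16,"gripper":1},{"dx":0.018,"dy":-0.09,"dz":-0.09,"wx":5.5,"wy":20,"wz":-20,"gripper":1},{"dx":0.024,"dy":-0.1,"dz":-0.106,"wx":7,"wy":25,"wz":-25,"gripper":1},{"dx":0.03,"dy":-0.105,"dz":-0.12,"wx":8,"wy":29,"wz":-29,"gripper":1},{"dx":0.033,"dy":-0.105,"dz":-0.13,"wx":8,"wy":29.4,"wz":-29.4,"gripper":1}])

```text
clock: 13.25
position: [599.0, -78.5, 148.5]
ee_rot: [-0.021, 0.609, 0.025, 0.792]
contact_force: [-0.7, 0.2, -0.9]
gripper_width: -0.3
```

Run:
```python
from kin import *
p=np.load("p0.npy")
R=rot(p,np.radians(75),1)
Q=S(p,[-54,-56-14.5-25,48])[0]
s=arm.read_state();print(s["position"],s["joints"].round(2),s["contact_force"].round(1));print(delta(Q,R))
for n in("side","top"):
    d=get_image(n);cv2.imwrite(f"pics/{n}14.png",cv2.resize(d["img"][120:300,220:400],None,fx=3.3,fy=3.3,interpolation=cv2.INTER_CUBIC)[:,:,::-1])
```

```text
[599.04959479 -78.51678537 148.49043171] [ 0.15  0.31 -0.37  0.04 -0.63 -1.69] [-0.7  0.2 -0.9]
(array([ 0.0971, -0.0007, -0.0261]), array([ 0.3 , -0.14,  0.14]))
```

View pics/side14.png

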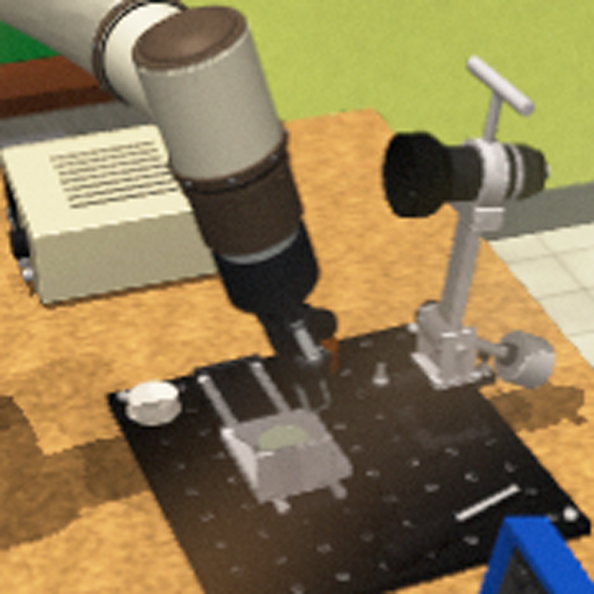

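View pics/top14.png

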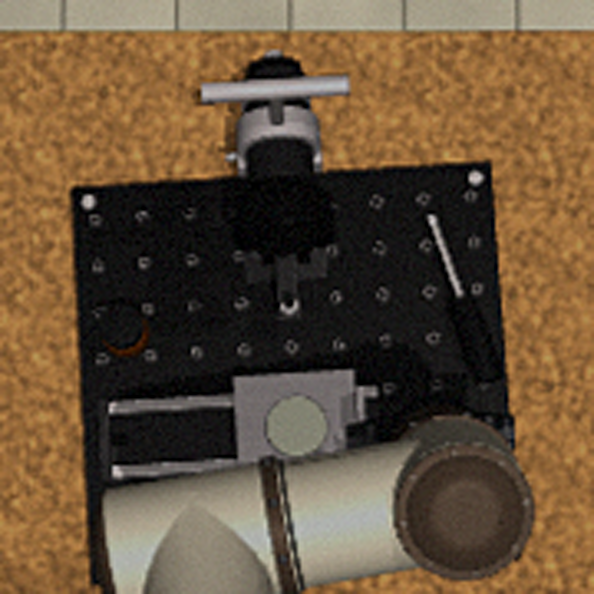

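The arm is on its back stop (bar at (275,88) in the top crop), the sample is seated at (297,426), and the fingers are right of the plate. Now I'll go straight down.

arm_command(rows=[{"dx":0.013,"dy":-0.001,"dz":-0.0035,"wx":0.3,"wy":0,"wz":0.1,"gripper":1},{"dx":0.026,"dy":-0.001,"dz":-0.007,"wx":0.3,"wy":0,"wz":0.1,"gripper":1},{"dx":0.04,"dy":-0.001,"dz":-0.011,"wx":0.3,"wy":0,"wz":0.1,"gripper":1},{"dx":0.054,"dy":-0.001,"dz":-0.0145,"wx":0.3,"wy":0,"wz":0.1,"gripper":1},{"dx":0.068,"dy":-0.001,"dz":-0.018,"wx":0.3,"wy":0,"wz":0.1,"gripper":1},{"dx":0.08,"dy":-0.001,"dz":-0.0215,"wx":0.3,"wy":0,"wz":0.1,"gripper":1},{"dx":0.09,"dy":-0.001,"dz":-0.024,"wx":0.3,"wy":0,"wz":0.1,"gripper":1},{"dx":0.097,"dy":-0.001,"dz":-0.026,"wx":0.3,"wy":0,"wz":0.1,"gripper":1}])

```text
clock: 14.15
position: [597.2, -80.7, 47.8]
ee_rot: [-0.016, 0.609, 0.024, 0.792]
contact_force: [-0.6, -0.0, 0.5]
gripper_width: -0.2
```

Run:
```python
from kin import *
p=np.load("p0.npy")
R=rot(p,np.radians(75),1)
s=arm.read_state();print(s["position"],s["joints"].round(2),s["contact_force"].round(1));
for y in(-70.5,-40,0,19.5,25): print(y,delta(S(p,[-54,y,48])[0],R))
d=get_image("side");cv2.imwrite(f"pics/side15.png",cv2.resize(d["img"][190:300,250:370],None,fx=5,fy=5,interpolation=cv2.INTER_CUBIC)[:,:,::-1])
```

```text
[597.24374378 -80.74177874  47.83607381] [ 0.14  0.45 -0.48  0.05 -0.38 -1.7 ] [-0.6 -0.   0.5]
-70.5 (array([0.0003, 0.0261, 0.0015]), array([-0.23, -0.12, -0.12]))
-40 (array([0.0004, 0.0566, 0.0014]), array([-0.23, -0.12, -0.12]))
0 (array([0.0005, 0.0966, 0.0012]), array([-0.23, -0.12, -0.12]))
19.5 (array([0.0005, 0.1161, 0.0011]), array([-0.23, -0.12, -0.12]))
25 (array([0.0005, 0.1216, 0.0011]), array([-0.23, -0.12, -0.12]))
```

View pics/side15.png

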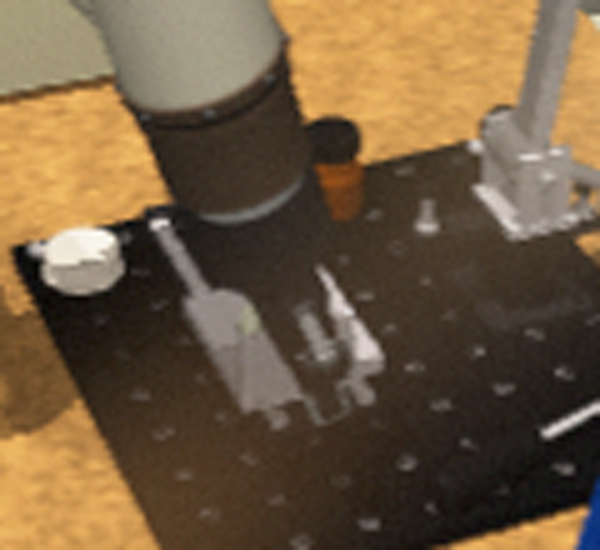

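The fingertips are at (325,405), just outside the plate and clear of everything. I'll push along +y.

arm_command(rows=[{"dx":0,"dy":0.01,"dz":0.001,"wx":0,"wy":0,"wz":0,"gripper":1},{"dx":0,"dy":0.019,"dz":0.001,"wx":0,"wy":0,"wz":0,"gripper":1},{"dx":0,"dy":0.025,"dz":0.001,"wx":0,"wy":0,"wz":0,"gripper":1},{"dx":0,"dy":0.03,"dz":0.001,"wx":0,"wy":0,"wz":0,"gripper":1},{"dx":0,"dy":0.035,"dz":0.001,"wx":0,"wy":0,"wz":0,"gripper":1},{"dx":0,"dy":0.041,"dz":0.001,"wx":0,"wy":0,"wz":0,"gripper":1},{"dx":0,"dy":0.047,"dz":0.001,"wx":0,"wy":0,"wz":0,"gripper":1},{"dx":0,"dy":0.053,"dz":0.001,"wx":0,"wy":0,"wz":0,"gripper":1}])

```text
clock: 15.0
position: [594.4, -27.4, 47.3]
ee_rot: [-0.016, 0.61, 0.024, 0.792]
contact_force: [0.3, -2.9, 2.9]
gripper_width: 0.0
```

Run:
```python
from kin import *
p=np.load("p0.npy")
R=rot(p,np.radians(75),1)
s=arm.read_state();print(s["position"],s["joints"].round(2),s["contact_force"].round(1));
for y in(0,19.5,25): print(y,delta(S(p,[-54,y,48])[0],R))
d=get_image("side");cv2.imwrite(f"pics/side16.png",cv2.resize(d["img"][190:300,250:370],None,fx=5,fy=5,interpolation=cv2.INTER_CUBIC)[:,:,::-1])
```

```text
[594.41791304 -27.39494967  47.29848507] [ 0.25  0.44 -0.53  0.13 -0.35 -1.88] [ 0.3 -2.9  2.9]
0 (array([-0.0003,  0.0431,  0.0011]), array([-0.24, -0.23, -0.11]))
19.5 (array([-0.0003,  0.0626,  0.0011]), array([-0.24, -0.23, -0.11]))
25 (array([-0.0002,  0.0681,  0.001 ]), array([-0.24, -0.23, -0.11]))
```

View pics/side16.png

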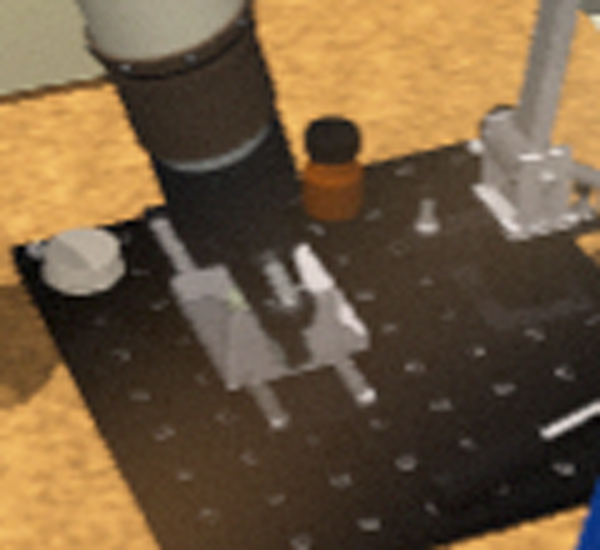

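The slide is moving: the plate has shifted and the rails now show in front of it. The push force is about 3 N. I'll continue.

arm_command(rows=[{"dx":0,"dy":0.007,"dz":0.001,"wx":0,"wy":0,"wz":0,"gripper":1},{"dx":0,"dy":0.014,"dz":0.001,"wx":0,"wy":0,"wz":0,"gripper":1},{"dx":0,"dy":0.021,"dz":0.001,"wx":0,"wy":0,"wz":0,"gripper":1},{"dx":0,"dy":0.028,"dz":0.001,"wx":0,"wy":0,"wz":0,"gripper":1},{"dx":0,"dy":0.035,"dz":0.001,"wx":0,"wy":0,"wz":0,"gripper":1},{"dx":0,"dy":0.042,"dz":0.001,"wx":0,"wy":0,"wz":0,"gripper":1},{"dx":0,"dy":0.049,"dz":0.001,"wx":0,"wy":0,"wz":0,"gripper":1},{"dx":0,"dy":0.054,"dz":0.001,"wx":0,"wy":0,"wz":0,"gripper":1}])

```text
clock: 15.85
position: [592.0, 28.0, 47.4]
ee_rot: [-0.017, 0.61, 0.024, 0.792]
contact_force: [-0.6, -3.1, -1.9]
gripper_width: -0.4
```

Run:
```python
from kin import *
p=np.load("p0.npy")
R=rot(p,np.radians(75),1)
s=arm.read_state();print(s["position"],s["joints"].round(2),s["contact_force"].round(1));
for y in(0,19.5,25): print(y,delta(S(p,[-54,y,48])[0],R))
d=get_image("side");cv2.imwrite(f"pics/side17.png",cv2.resize(d["img"][190:300,250:370],None,fx=5,fy=5,interpolation=cv2.INTER_CUBIC)[:,:,::-1])
```

```text
[592.03819393  28.00343938  47.3592797 ] [ 0.35  0.43 -0.57  0.22 -0.32 -2.07] [-0.6 -3.1 -1.9]
0 (array([-0.0006, -0.0123,  0.0004]), array([-0.17, -0.25, -0.13]))
19.5 (array([-0.0006,  0.0072,  0.0003]), array([-0.17, -0.25, -0.13]))
25 (array([-0.0005,  0.0127,  0.0003]), array([-0.17, -0.25, -0.13]))
```

View pics/side17.png

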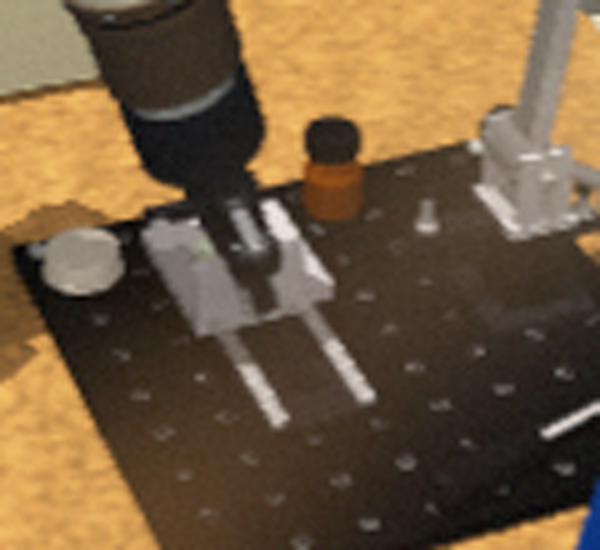

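Only the last few millimetres are left. I'll go slowly, watching for the force rise at the stop.

arm_command(rows=[{"dx":0,"dy":0.001,"dz":0,"wx":0,"wy":0,"wz":0,"gripper":1},{"dx":0,"dy":0.002,"dz":0,"wx":0,"wy":0,"wz":0,"gripper":1},{"dx":0,"dy":0.003,"dz":0,"wx":0,"wy":0,"wz":0,"gripper":1},{"dx":0,"dy":0.004,"dz":0,"wx":0,"wy":0,"wz":0,"gripper":1},{"dx":0,"dy":0.005,"dz":0,"wx":0,"wy":0,"wz":0,"gripper":1},{"dx":0,"dy":0.0055,"dz":0,"wx":0,"wy":0,"wz":0,"gripper":1},{"dx":0,"dy":0.006,"dz":0,"wx":0,"wy":0,"wz":0,"gripper":1},{"dx":0,"dy":0.006,"dz":0,"wx":0,"wy":0,"wz":0,"gripper":1}])

```text
clock: 16.7
position: [592.5, 34.8, 47.8]
ee_rot: [-0.017, 0.609, 0.025, 0.792]
contact_force: [-1.1, -2.7, -1.1]
gripper_width: -0.2
```

arm_command(rows=[{"dx":0,"dy":0.0005,"dz":0,"wx":0,"wy":0,"wz":0,"gripper":1},{"dx":0,"dy":0.001,"dz":0,"wx":0,"wy":0,"wz":0,"gripper":1},{"dx":0,"dy":0.0015,"dz":0,"wx":0,"wy":0,"wz":0,"gripper":1},{"dx":0,"dy":0.002,"dz":0,"wx":0,"wy":0,"wz":0,"gripper":1},{"dx":0,"dy":0.0025,"dz":0,"wx":0,"wy":0,"wz":0,"gripper":1},{"dx":0,"dy":0.003,"dz":0,"wx":0,"wy":0,"wz":0,"gripper":1},{"dx":0,"dy":0.003,"dz":0,"wx":0,"wy":0,"wz":0,"gripper":1},{"dx":0,"dy":0.003,"dz":0,"wx":0,"wy":0,"wz":0,"gripper":1}])

```text
clock: 17.5
position: [592.3, 38.0, 47.8]
ee_rot: [-0.017, 0.609, 0.025, 0.792]
contact_force: [0.1, -1.4, -0.6]
gripper_width: -0.1
```

arm_command(rows=[{"dx":0,"dy":0.0005,"dz":0,"wx":0,"wy":0,"wz":0,"gripper":1},{"dx":0,"dy":0.001,"dz":0,"wx":0,"wy":0,"wz":0,"gripper":1},{"dx":0,"dy":0.0015,"dz":0,"wx":0,"wy":0,"wz":0,"gripper":1},{"dx":0,"dy":0.002,"dz":0,"wx":0,"wy":0,"wz":0,"gripper":1},{"dx":0,"dy":0.0025,"dz":0,"wx":0,"wy":0,"wz":0,"gripper":1},{"dx":0,"dy":0.003,"dz":0,"wx":0,"wy":0,"wz":0,"gripper":1},{"dx":0,"dy":0.0035,"dz":0,"wx":0,"wy":0,"wz":0,"gripper":1},{"dx":0,"dy":0.0035,"dz":0,"wx":0,"wy":0,"wz":0,"gripper":1}])

```text
clock: 18.3
position: [592.0, 38.8, 47.8]
ee_rot: [-0.017, 0.61, 0.023, 0.792]
contact_force: [5.2, -15.5, -1.0]
gripper_width: -0.0
```

It has reached the end stop: the fingers stopped at y = 38.8 and the force rose to 15 N. I'll back off.

arm_command(rows=[{"dx":0,"dy":-0.003,"dz":0,"wx":0,"wy":0,"wz":0,"gripper":1},{"dx":0,"dy":-0.008,"dz":0,"wx":0,"wy":0,"wz":0,"gripper":1},{"dx":0,"dy":-0.015,"dz":0,"wx":0,"wy":0,"wz":0,"gripper":1},{"dx":0,"dy":-0.025,"dz":0,"wx":0,"wy":0,"wz":0,"gripper":1},{"dx":-0.015,"dy":-0.03,"dz":0,"wx":0,"wy":0,"wz":0,"gripper":1},{"dx":-0.04,"dy":-0.03,"dz":0,"wx":0,"wy":0,"wz":0,"gripper":1},{"dx":-0.07,"dy":-0.03,"dz":0,"wx":0,"wy":0,"wz":0,"gripper":1},{"dx":-0.1,"dy":-0.03,"dz":0,"wx":0,"wy":0,"wz":0,"gripper":1}])

```text
clock: 19.1
position: [568.1, 7.4, 145.4]
ee_rot: [-0.017, 0.61, 0.023, 0.792]
contact_force: [0.9, -0.1, -0.5]
gripper_width: -0.1
```

arm_command(rows=[{"dx":-0.02,"dy":-0.02,"dz":-0.01,"wx":0,"wy":0,"wz":0,"gripper":1},{"dx":-0.04,"dy":-0.05,"dz":-0.03,"wx":0,"wy":0,"wz":0,"gripper":1},{"dx":-0.06,"dy":-0.08,"dz":-0.05,"wx":0,"wy":0,"wz":0,"gripper":1},{"dx":-0.07,"dy":-0.11,"dz":-0.07,"wx":0,"wy":0,"wz":0,"gripper":1},{"dx":-0.08,"dy":-0.14,"dz":-0.09,"wx":0,"wy":0,"wz":0,"gripper":1},{"dx":-0.08,"dy":-0.17,"dz":-0.1,"wx":0,"wy":0,"wz":0,"gripper":1},{"dx":-0.08,"dy":-0.19,"dz":-0.1,"wx":0,"wy":0,"wz":0,"gripper":1},{"dx":-0.08,"dy":-0.19,"dz":-0.1,"wx":0,"wy":0,"wz":0,"gripper":1}])

```text
clock: 19.9
position: [462.5, -190.7, 197.3]
ee_rot: [-0.016, 0.609, 0.022, 0.792]
contact_force: [-0.4, 0.0, -0.4]
gripper_width: 0.1
```

Run:
```python
from kin import *
p=np.load("p0.npy")
s=arm.read_state();print(s["clock"],s["position"],s["joints"].round(2),s["contact_force"].round(1));
for n in("side","top"):
    d=get_image(n);o=(220,120);k=cv2.resize(d["img"][120:300,220:400],None,fx=3.3,fy=3.3,interpolation=cv2.INTER_CUBIC)[:,:,::-1].copy()
    b=np.arange(0,2*np.pi,.3);M=np.c_[-50+25*np.cos(b),90+25*np.sin(b),45+0*b]
    for q in (proj(d,S(p,np.r_[M,[[-95,34,79],[-25,34,79]]]))-o+.5)*3.3: cv2.circle(k,tuple(int(v) for v in q),2,(0,0,255),1)
    cv2.imwrite(f"pics/{n}18.png",k)
```

```text
19.9 [ 462.48775989 -190.7081708   197.33517128] [-0.09  0.1  -0.48 -0.06 -0.74 -1.39] [-0.4  0.  -0.4]
```

View pics/side18.png

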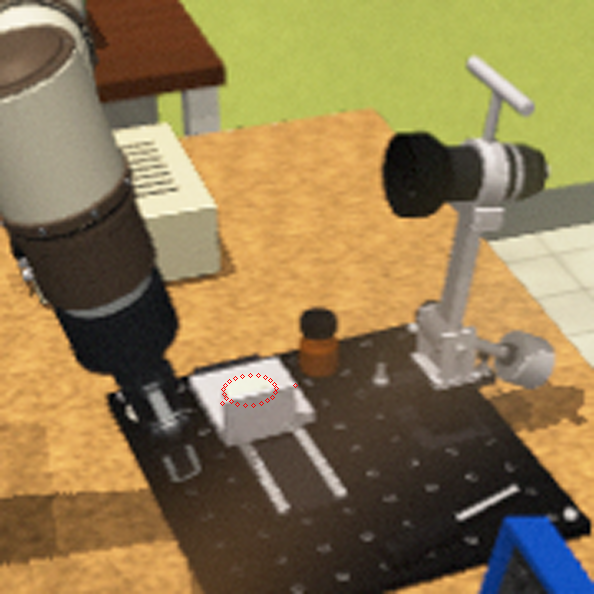

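View pics/top18.png

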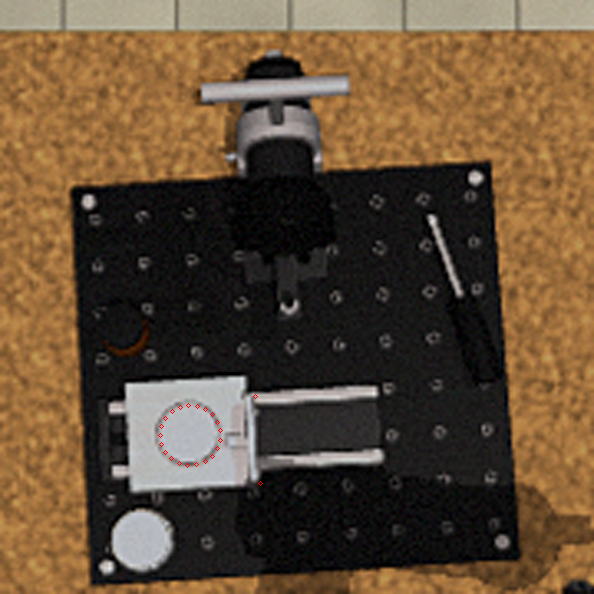

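The sample sits on the circle predicted for 90 mm of travel, at (190,434). The arm is on its stop, the cap, driver and jar are where they were, and the robot is clear. I'll hand in the job.

```bash
python3 -c "
from bench import arm
print(arm.job_done())"
```

```text
the job is handed in; nothing more can be done
None
```

The job is done and handed in at about 20 s; no verdict was reported.

- **Detector arm:** I pushed the lift bar up along its circle with closed fingers, at about 0.2–0.25 rad/s and about 5 N at the end-of-move readings. Past the balance point the bar left the fingers and the arm tipped back by itself. In the last pictures it is in the same raised position as in those taken about 7 s earlier.
- **Slide:** I pushed the finger plate along +y with about 3 N until it stopped, when the force rose to 15 N. The last overlay puts the sample on the circle predicted for 90 mm of travel, still in its nest.
- **Everything else:** The dust cap, driver and jar look unmoved. The robot has backed away, and the force reading is about zero.

**What went wrong or disagreed:**
- My first tool pose ran into joint limits, so I used a pose leaning to the side instead.
- One move call was refused for missing fields; nothing moved.
- The networks mislabelled several things (for example, "station" on the dust cap). I measured the poses from the base plate's corners and checked them against both cameras.

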